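Pack the calibration kit into its tray

ROBOT

A 6-joint arm with a two-finger parallel gripper is mounted at the origin on a cart in front of the work surface, level with it; the furniture and walls round the work are solid. World frame = base frame: x ahead of the robot, y to its left, z up, the work surface at z = 0. Lengths are in m, angles in rad, forces in N, time in s.
With the tool pointing down it reaches from about 0.3 to 0.75 m from the base axis. Payload 8.5 kg.
Tool frame: the origin (TCP) lies at the very end of the fingers, on their centre line; the grasp point (between the pads) lies 19 mm behind it; x points along the fingers, y is the direction in which the jaws open and shut, and the axes are right-handed (so a half turn about x gives the same grasp; the last joint's range is limited). The gripper opens to 88 mm and grips with 3 to 60 N. Pads are 18 mm wide; open, the fingers measure 123 mm over their backs; the gripper's body (75 mm by 187 mm) begins 45 mm behind the grasp point.
Start: joints at [-1.338, 0.381, 1.297, -0, 1.464, -0.215], TCP at [0.238, -0.496, 0.239] pointing down, gripper open.
Joint ranges: [-3.11, 3.11], [-0.89, 2.33], [0.22, 2.48], [-1.42, 4.56], [0.17, 2.85], [-2.88, 2.88]. Speed limits (rad/s): [2.39, 2.39, 3.14, 3.14, 3.14, 3.14].

INTERFACE

Orientations are given as a rotation vector (axis times angle).
In Python, from plant import manip gives the robot as it stands.
- The arm moves only by the tool play_rows, never from a script. Its argument "increments" is text: rows parted by semicolons, each of 7 numbers parted by spaces: the turn, a rotation vector about the tool's x, y, z in rad, then the shift along the tool's x, y, z in cm, then the finger opening in cm, from 0 to 8.81. In form: wx wy wz dx dy dz gripper; .... A call has exactly 5 rows; each row is the pose to reach, as a shift and turn from the pose commanded when the call began, along the tool's axes at that moment; what a row does not reach only later rows make up. A row lasts 1/8 s, in which the tool goes at most 62.5 mm and 10.7 degrees, less where a joint would pass 70% of its speed; a pose out of reach is approached as far as the arm can. A call with a gripper value outside its range is refused whole. The fingers move at their own pace and stop on an object; the grip force is fixed at half the most. Time passes only in rows, so rows that repeat a pose let the fingers close, or fill a call up. It gives the time, the measured TCP pose, the force and the opening at its end, in the units of the state.
- manip.state(): the state, without advancing time (a new reading comes with each control period).
- manip.get_image(name): name is "scene" or "top" or "wrist"; returns (picture, depth): 420x560x3 uint8, blue, green, red; 420x560 float32, m along the optical axis (not along the pixel's ray), 0 where there is no reading.
- manip.get_calibration(name): a dict with "vertical_fov" (degrees; the focal length in pixels is half the picture's height over the tangent of half this angle, whatever the lens; pixels are square), "cx", "cy" (the principal point, pixels), "R" (3x3) and "t" (3): a world point X has camera coordinates R X + t; the wrist camera has in their place "mount" (4x4, takes a point from camera to tool coordinates, whose origin is the TCP and whose axes are the tool frame's). Camera axes: x right, y down, z forward; pixel columns grow to the right and rows downward; lengths in m; the calibration is good to about 2 mm. A picture is of the moment at which its call begins: read the wrist's pose just before it. get_calibration takes no time and is no camera call.
- manip.close_job(): hands the job in, once; it reports no verdict.
The state is a dict: "t": time; "joints": joint angles; "qvel": joint speeds; "effort": joint torques, N m; "ee_pos": TCP position; "tcp_rot": TCP orientation; "wrist_force": force on the tool from outside, world axes, zero at the start; "torque": the same for the moment, N m; "width": finger opening in m.
Only numpy, scipy, OpenCV 4.12 (cv2) and the standard library are available. Lean on these libraries where they do the work, as an engineer would, in place of code of your own. Each camera call takes 0.05 s, during which the arm holds its last target.

TASK

Pack the calibration kit into its open grey tray. First lay all the T-blocks that are here (2 to 4) close together on the middle of the tray's floor, base down and rib up; then lower the steel bridge bracket over them until both its feet lie flat on the floor of the tray; last, stand one white tile upright on its short edge on each foot, between the bracket and the tray's end wall. Leave the bottle, the timer and the film carton alone.

Things in the scene. Friction and masses are not known exactly. Their poses are not given: they have to be found in the camera images.
- tray_floor (a point): Open grey plastic packing tray standing on the worktop, fixed there; this point is the centre of its inner floor, 5 mm above the worktop. Inside it is 66 mm (x) by 182 mm (y, its long way), walls 47 mm high above the inner floor and 5 mm thick. z is up.
- bridge_lug (a point): Middle of the orange lug of the loose steel bridge bracket (0.3 kg), 59 mm above its feet's underside. Bracket 58 mm wide (x), 176 long (y), z up: top face 44 mm up; outer faces of the 5 mm webs at y = +-68 mm; beyond each web a foot 20 mm long, 4 thick. Tunnel under the top 126 mm long, 39 high. Lug 10 mm thick (x), 40 long (y), 30 high, mid-top.
- tee_1_c (a point): T-block with a blue rib, loose, 0.08 kg, possibly absent: an aluminium base 52 mm (x) by 26 mm (y) by 10 mm high and on its middle an upright rib 10 mm thick (x), 26 mm long (y); 36 mm high in all. This point is at its centre, 18 mm above its underside; z is up, out of the rib's top.
- tee_2_c (a point): T-block with a red rib, loose, 0.08 kg, possibly absent: an aluminium base 52 mm (x) by 26 mm (y) by 10 mm high and on its middle an upright rib 10 mm thick (x), 26 mm long (y); 36 mm high in all. This point is at its centre, 18 mm above its underside; z is up, out of the rib's top.
- tee_3_c (a point): T-block with a green rib, loose, 0.08 kg, possibly absent: an aluminium base 52 mm (x) by 26 mm (y) by 10 mm high and on its middle an upright rib 10 mm thick (x), 26 mm long (y); 36 mm high in all. This point is at its centre, 18 mm above its underside; z is up, out of the rib's top.
- tee_4_c (a point): T-block with a yellow rib, loose, 0.08 kg, possibly absent: an aluminium base 52 mm (x) by 26 mm (y) by 10 mm high and on its middle an upright rib 10 mm thick (x), 26 mm long (y); 36 mm high in all. This point is at its centre, 18 mm above its underside; z is up, out of the rib's top.
- tile_1_c (a point): Centre of loose reference tile 1: flat white ceramic in a blue frame, 60 mm wide (x), 90 long (y), 14 thick (z), 0.12 kg. It starts flat on a fixed black and cork riser 30 mm high, 36 wide, 60 long, roughly centred under it, so fingers can reach down past its two long edges. Both faces are alike, so are both short edges.
- tile_2_c (a point): Centre of loose reference tile 2: flat white ceramic in a blue frame, 60 mm wide (x), 90 long (y), 14 thick (z), 0.12 kg. It starts flat on a fixed black and cork riser 30 mm high, 36 wide, 60 long, roughly centred under it, so fingers can reach down past its two long edges. Both faces are alike, so are both short edges.
- blue_cap_bottle: Brown bottle with a blue cap, 51 mm across, 90 mm high; a bystander on the worktop, to be left alone. Origin at the centre of its underside.
- lab_timer: Small white bench timer, 62 x 66 x 20 mm; a bystander on the worktop, to be left alone. Origin at the centre of its underside.
- film_box: Carton of sealing film, white and orange, 64 x 111 x 58 mm; a bystander on the worktop, to be left alone. Origin at the centre of its underside.

How it is judged:
On the way, in this order (a step that is already met when the one before it is completed fails the run):
1. every T-block present lies base down on the tray's floor, in the middle part that the bridge will cover (x of tee_1_c in the frame of tray_floor between -0.02 and 0.02 m and y of tee_1_c in the frame of tray_floor between -0.062 and 0.062 m and z of each of tee_1_c, tee_2_c, tee_3_c, tee_4_c in the frame of tray_floor below 0.022 m and angle between each of tee_1_c, tee_2_c, tee_3_c, tee_4_c's own z axis and vertical below 0.1 rad and x of tee_2_c in the frame of tray_floor between -0.02 and 0.02 m and y of tee_2_c in the frame of tray_floor between -0.062 and 0.062 m and x of tee_3_c in the frame of tray_floor between -0.02 and 0.02 m and y of tee_3_c in the frame of tray_floor between -0.062 and 0.062 m and x of tee_4_c in the frame of tray_floor between -0.02 and 0.02 m and y of tee_4_c in the frame of tray_floor between -0.062 and 0.062 m), for 0.2 s.
2. the bridge bracket sits over the T-blocks with both feet flat on the tray's floor (all of step 1 and x of bridge_lug in the frame of tray_floor between -0.008 and 0.008 m and y of bridge_lug in the frame of tray_floor between -0.008 and 0.008 m and z of bridge_lug in the frame of tray_floor between 0.054 and 0.063 m and angle between bridge_lug's own z axis and vertical below 0.06 rad), for 0.2 s.
At the end, for the whole second after the job is handed in: T-blocks rib up on the tray floor under the bridge (20 mm of the middle line, 62 mm of the middle along it, 0.1 rad); bridge feet on the floor, centred within 8 mm, 0.06 rad; a tile on a short edge on each foot, within 0.2 rad of upright and 10 mm of the middle line; all at rest (all of step 2 and (angle between tile_1_c's own y axis and vertical below 0.2 rad or angle between tile_1_c's own y axis and vertical above 2.94 rad) and x of tile_1_c in the frame of tray_floor between -0.01 and 0.01 m and z of tile_1_c in the frame of tray_floor between 0.042 and 0.054 m and (y of tile_1_c in the frame of tray_floor between 0.066 and 0.092 m or y of tile_1_c in the frame of tray_floor between -0.092 and -0.066 m) and linear speed of each of tile_1, tile_2, tee_1, tee_2, tee_3, tee_4, bridge below 0.02 m/s and (angle between tile_2_c's own y axis and vertical below 0.2 rad or angle between tile_2_c's own y axis and vertical above 2.94 rad) and x of tile_2_c in the frame of tray_floor between -0.01 and 0.01 m and z of tile_2_c in the frame of tray_floor between 0.042 and 0.054 m and (y of tile_2_c in the frame of tray_floor between 0.066 and 0.092 m or y of tile_2_c in the frame of tray_floor between -0.092 and -0.066 m)); the robot touches nothing.
It fails at once if the blue-capped bottle is shifted by more than 3 cm (distance of blue_cap_bottle from where it was at the start of the episode above 0.03 m).
It fails at once if the timer is shifted by more than 3 cm (distance of lab_timer from where it was at the start of the episode above 0.03 m).
It fails at once if the film carton is shifted by more than 3 cm (distance of film_box from where it was at the start of the episode above 0.03 m).
Of tee_1, tee_2, tee_3, tee_4 only 2 to 4 are there at a start; the rules pass over those that are not, and their reading is None.
At some moment in a run one of tee_1, tee_2, tee_3, tee_4, bridge may be knocked a few centimetres aside while the robot is not near it.
It also fails if it takes over 210 s, if anything falls off the work surface, if the arm or the gripper's body presses on something with over 40 N, if the wrist force passes 120 N, or if a joint passes its speed limit or range.

## Working session

There is one attempt and no reset: what is moved stays moved. The work goes in short steps, Python scripts to look and compute and a tool call to move; the robot and the scene stay as the last step left them, time stands still between calls to the robot, and variables do not carry over. Pictures are saved under pics/ and viewed, and the job is handed in when it is done.

Besides the shell and the picture viewer there is one more tool, called after "Request:" as name(argument=value, ...) on one line, values as JSON. play_rows: Moves the arm, as the interface text tells. Its arguments: {"type":"object","properties":{"increments":{"type":"string"}},"required":["increments"]}

```bash
ls; mkdir -p pics; python3 - <<'E'
from plant import manip
import cv2,numpy as np
print(manip.state())
for n in ["scene","top","wrist"]:
    im,d=manip.get_image(n); cv2.imwrite(f"pics/a_{n}.png",im); np.save(f"pics/a_{n}.npy",d); print(n,manip.get_calibration(n),d.min(),d.max())
E
```

```text
pics
{'t': 0.0, 'joints': array([-1.33834393e+00,  3.81192729e-01,  1.29825605e+00, -1.49752898e-05,
        1.46363842e+00, -2.15350922e-01]), 'qvel': array([ 0.00053606,  0.00087237, -0.00115662, -0.00018198, -0.00158231,
       -0.00079177]), 'effort': array([ 6.14578971e-05, -4.37926483e+01, -2.24553019e+01,  7.13390834e-02,
        3.52282869e-02, -1.27000158e-04]), 'ee_pos': array([ 0.23804302, -0.49549453,  0.23814113]), 'tcp_rot': array([ 1.97361799,  0.45095234, -1.97367399]), 'wrist_force': array([-0.23964375, -0.48033989,  0.24433824]), 'torque': array([ 0.01487647, -0.01594574,  0.00164067]), 'width': 0.08801431021666811}
scene {'vertical_fov': 56.38122083357135, 'cx': 277.9174233686363, 'cy': 205.38934843682125, 'R': array([[ 0.88802156, -0.45924279,  0.02266659],
       [-0.26360161, -0.54886946, -0.79325689],
       [ 0.37673851,  0.69845427, -0.60846506]]), 't': array([-0.52427663,  0.20257605,  0.83424848])} 0.0 3.573406
top {'vertical_fov': 49.566965716935016, 'cx': 285.0331048464904, 'cy': 204.74262239019524, 'R': array([[-0.00590523, -0.99992852,  0.01039652],
       [-0.99189791,  0.0045378 , -0.12695648],
       [ 0.12690023, -0.01106199, -0.9918538 ]]), 't': array([-0.02150319,  0.57752517,  1.2684433 ])} 0.0 2.027932
wrist {'vertical_fov': 69.44346876207523, 'cx': 280.8626671947293, 'cy': 212.67643745222125, 'mount': array([[-2.62589613e-04, -3.12354032e-01,  9.49965731e-01,
        -1.46996325e-01],
       [ 9.99999956e-01,  4.62509295e-05,  2.91627641e-04,
        -2.67767816e-04],
       [-1.35027868e-04,  9.49965766e-01,  3.12354006e-01,
        -8.09479571e-02],
       [ 0.00000000e+00,  0.00000000e+00,  0.00000000e+00,
         1.00000000e+00]])} 0.0 1.4636931
```

View pics/a_scene.png

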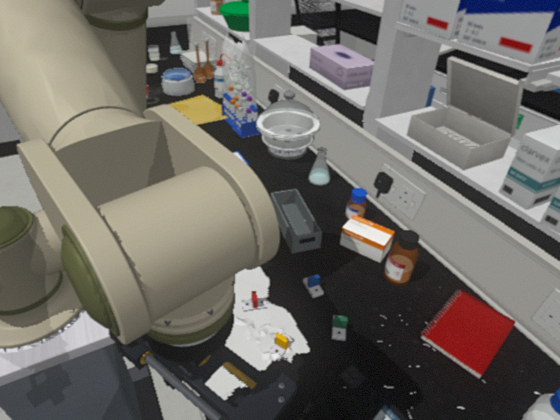

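View pics/a_top.png

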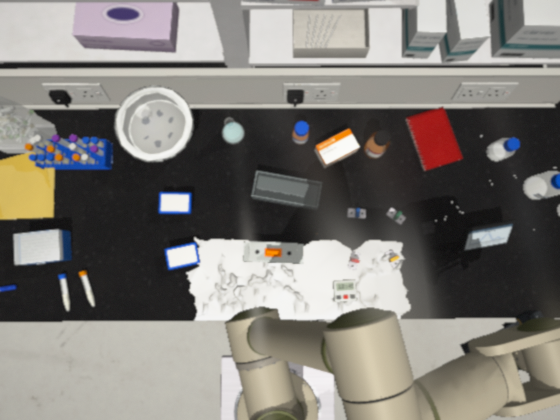

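View pics/a_wrist.png

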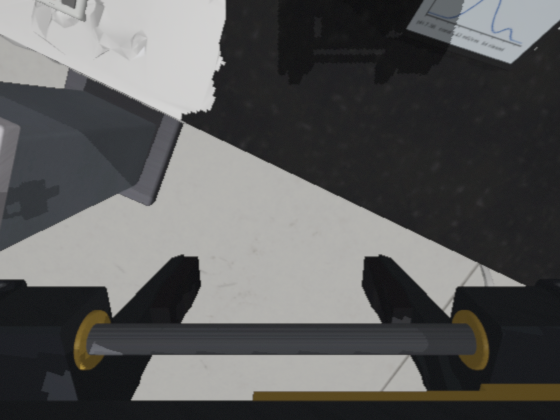

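The top view shows all four T-blocks: red (354,260), yellow (393,259), blue (357,213) and green (397,215). The tray is at (287,189), the bridge at (273,252) and the tiles at (175,203) and (182,256). Timer at (344,290), carton at (337,147), bottle at (301,132).

```bash
cat > h.py <<'E'
from plant import manip
import cv2,numpy as np
from scipy.spatial.transform import Rotation as R
def pose(s=None):
    s=s or manip.state(); return R.from_rotvec(s['tcp_rot']),np.array(s['ee_pos']),s
def cam(name,st=None):
    c=manip.get_calibration(name); f=210/np.tan(np.radians(c['vertical_fov']/2))
    if name=='wrist':
        Rt,p,_=pose(st); M=np.eye(4);M[:3,:3]=Rt.as_matrix();M[:3,3]=p; T=M@c['mount']
    else:
        T=np.eye(4);T[:3,:3]=c['R'].T;T[:3,3]=-c['R'].T@c['t']
    return f,c['cx'],c['cy'],T
def cloud(d,C):
    f,cx,cy,T=C; v,u=np.mgrid[:420,:560]
    P=np.stack([(u-cx)/f*d,(v-cy)/f*d,d],-1); W=P@T[:3,:3].T+T[:3,3]; W[d==0]=np.nan
    return W
def snap(name,tag):
    st=manip.state(); im,d=manip.get_image(name); C=cam(name,st)
    cv2.imwrite(f"pics/{tag}.png",im); W=cloud(d,C); np.savez(f"pics/{tag}.npz",im=im,d=d,W=W,f=C[0],cx=C[1],cy=C[2],T=C[3]); return im,d,W,C
def ray(C,u,v,z):
    f,cx,cy,T=C; r=T[:3,:3]@np.array([(u-cx)/f,(v-cy)/f,1]); o=T[:3,3]; return o+r*(z-o[2])/r[2]
E
python3 - <<'E'
from h import *
C=cam('top'); im=cv2.imread('pics/a_top.png'); d=np.load('pics/a_top.npy'); W=cloud(d,C)
print('top table',W[230,330],W[230,450])
for n,(u,v) in dict(red=(354,260),yel=(393,259),blu=(357,213),grn=(397,215),t1=(175,203),t2=(182,256),lug=(273,252),tray=(287,189),timer=(344,290),box=(337,147),bot=(301,132)).items(): print(n,W[v,u].round(3))
m=(W[...,2]>0.008)
cv2.imwrite('pics/crop.png',cv2.resize(im[100:330,130:430],None,fx=2.6,fy=2.6,interpolation=cv2.INTER_CUBIC))
E
```

```text
top table [ 0.50689099 -0.15656039 -0.00106808] [ 0.5051141  -0.51053461 -0.00174565]
red [ 0.419 -0.219  0.037]
yel [ 0.421 -0.33   0.036]
blu [ 0.553 -0.231  0.033]
grn [ 0.546 -0.345  0.038]
t1 [0.584 0.29  0.039]
t2 [0.433 0.266 0.044]
lug [0.442 0.01  0.072]
tray [ 0.629 -0.031  0.001]
timer [ 0.334 -0.192  0.013]
box [ 0.741 -0.174  0.059]
bot [ 0.777 -0.07   0.088]
```

View pics/crop.png

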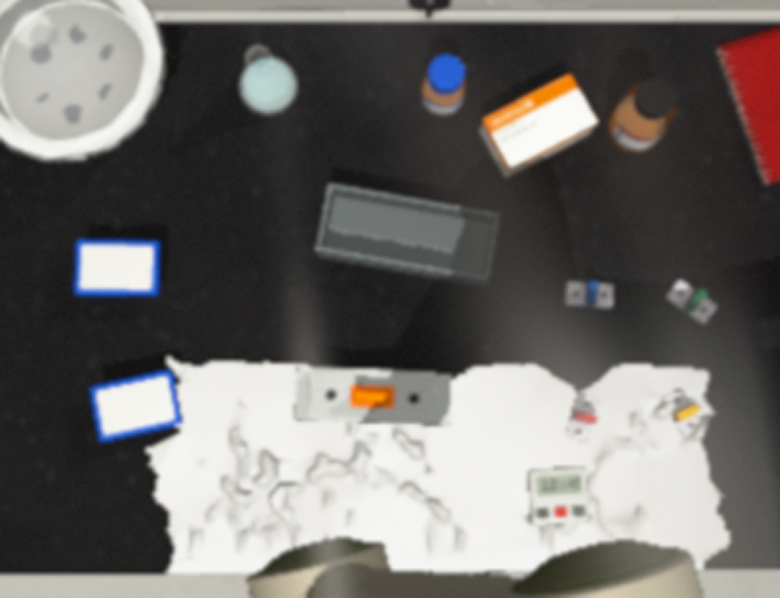

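```bash
cat >> h.py <<'E'
np.set_printoptions(precision=4,suppress=True)
def down(yaw):
    # tool x down; tool y (jaw) at world angle yaw; z = x cross y
    x=np.array([0,0,-1.]); y=np.array([np.cos(yaw),np.sin(yaw),0]); return R.from_matrix(np.stack([x,y,np.cross(x,y)],1))
def inc(Rt,pt,g=None,base=None):
    Rc,pc,_=pose()
    if base is not None: Rc,pc=base
    w=(Rc.inv()*Rt).as_rotvec(); s=Rc.inv().apply(np.array(pt)-pc)*100
    n=max(np.linalg.norm(s)/6.25,np.degrees(np.linalg.norm(w))/10.7)
    print('INC',' '.join(f'{a:.3f}' for a in w),' '.join(f'{a:.2f}' for a in s),'| min rows %.1f'%n)
E
python3 - <<'E'
from h import *
Rt,p,_=pose(); print(Rt.as_matrix())
y=Rt.as_matrix()[:,1]; print(np.arctan2(y[1],y[0]))
inc(down(-1.571),[0.43,-0.25,0.30])
inc(down(1.571),[0.43,-0.25,0.30])
E
```

```text
[[-0.0002  0.4329 -0.9014]
 [ 0.0009 -0.9014 -0.4329]
 [-1.     -0.001  -0.0002]]
-1.1230529673435679
INC 0.448 0.000 0.001 -6.15 -13.84 -27.94 | min rows 5.1
INC -2.694 -0.001 0.000 -6.15 -13.84 -27.94 | min rows 14.4
```

```bash
python3 - <<'E'
from h import *
inc(down(-1.571),[0.50,-0.27,0.28])
E
```

```text
INC 0.448 0.000 0.001 -4.15 -9.00 -33.38 | min rows 5.6
```

Request:
play_rows(increments="0.16 0 0 -1 -2 -6 8.8; 0.32 0 0 -2 -4 -12 8.8; 0.448 0 0 -3 -5.5 -18 8.8; 0.448 0 0 -3.6 -7 -24 8.8; 0.448 0 0 -4.15 -9 -30 8.8")

```text
t: 0.78
ee_pos: [0.4682, -0.2859, 0.28]
tcp_rot: [-2.221, 0.0, 2.221]
wrist_force: [-1.3, -0.3, 0.0]
width: 0.088
```

Request:
play_rows(increments="0 0 0 0 0 -3.4 8.8; 0 0 0 0 0 -3.4 8.8; 0 0 0 0 0 -3.4 8.8; 0 0 0 0 0 -3.4 8.8; 0 0 0 0 0 -3.4 8.8")

```text
t: 1.4
ee_pos: [0.5002, -0.2878, 0.2801]
tcp_rot: [-2.221, 0.002, 2.221]
wrist_force: [-0.1, 1.3, 0.1]
width: 0.088
```

```bash
python3 - <<'E'
from h import *
print(pose()[1],pose()[2]['joints'])
snap('wrist','b_wrist')
snap('top','b_top')
E
```

```text
[ 0.5002 -0.2878  0.2801] [-0.7271  0.4048  1.1393 -0.      1.5973  0.845 ]
```

View pics/b_wrist.png

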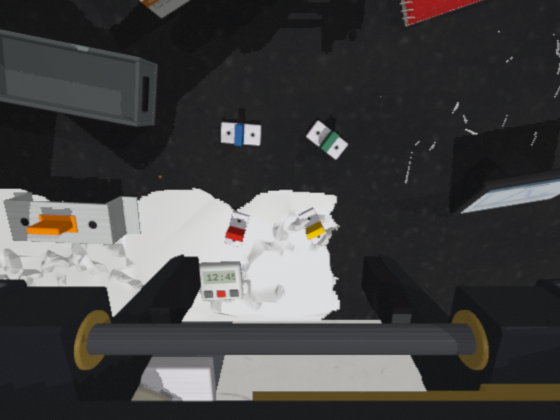

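The wrist view shows blue (240,133), green (328,141), red (236,230), yellow (314,227), all rib up. The tray is at left (80,75) and the bridge at (70,220).

```bash
cat >> h.py <<'E'
HUE=dict(red=[(0,8),(172,180)],yel=[(18,33)],blu=[(100,125)],grn=[(50,90)])
def tees(tag,zlo=0.026,zhi=0.05,xr=(0.3,0.85),yr=(-0.6,0.15),offz=0,up=3,names=None):
    D=np.load(f'pics/{tag}.npz'); im=D['im'];W=D['W']; h=cv2.cvtColor(im,cv2.COLOR_BGR2HSV); out={}
    for n,rs in HUE.items():
        if names and n not in names: continue
        m=np.zeros(h.shape[:2],bool)
        for a,b in rs: m|=(h[...,0]>=a)&(h[...,0]<=b)
        m&=(h[...,1]>90)&(h[...,2]>50)&(W[...,2]>zlo+offz)&(W[...,2]<zhi+offz)&(W[...,0]>xr[0])&(W[...,0]<xr[1])&(W[...,1]>yr[0])&(W[...,1]<yr[1])
        k,l,st,c=cv2.connectedComponentsWithStats(m.astype(np.uint8))
        if k<2: print(n,'none'); continue
        j=1+np.argmax(st[1:,4]); mm=l==j; P=W[mm]
        zt=np.percentile(P[:,2],80); q=P[P[:,2]>zt-0.006]
        r=cv2.minAreaRect((q[:,:2]*1000).astype(np.float32))
        bx=cv2.boxPoints(r); e=bx[1]-bx[0]; e2=bx[2]-bx[1]
        if np.linalg.norm(e)<np.linalg.norm(e2): e,e2=e2,e
        ang=np.degrees(np.arctan2(e[1],e[0]))%180
        v,u=np.where(mm)
        print(n,'px',u.mean().round(),v.mean().round(),mm.sum(),'ctr',np.array(r[0]).round(1),'size',np.linalg.norm(e).round(1),np.linalg.norm(e2).round(1),'ribdir %.1f'%ang,'ztop %.4f'%zt)
        out[n]=(np.array(r[0])/1000,np.radians(ang),zt)
    return out
E
python3 - <<'E'
from h import *
tees('b_wrist'); tees('b_top')
D=np.load('pics/b_wrist.npz');W=D['W']
for u,v in [(225,133),(257,134),(319,131),(343,149),(239,220),(400,250),(190,130)]: print(u,v,W[v,u])
D=np.load('pics/b_top.npz');W=D['W']
# tray: walls in top view
m=(W[...,2]>0.04)&(W[...,2]<0.065)&(W[...,0]>0.5)&(W[...,0]<0.7)&(W[...,1]>-0.2)&(W[...,1]<0.15)
v,u=np.where(m);print(m.sum(),u.min(),u.max(),v.min(),v.max(),W[m][:,2].mean())
r=cv2.minAreaRect((W[m][:,:2]*1000).astype(np.float32));print(r)
E
python3 -c "
import cv2
im=cv2.imread('pics/b_wrist.png');cv2.imwrite('pics/b_c.png',cv2.resize(im[100:260,190:370],None,fx=4,fy=3.7,interpolation=cv2.INTER_CUBIC))"
```

```text
red px 234.0 235.0 158 ctr [ 418.2 -222.3] size 24.2 10.3 ribdir 74.6 ztop 0.0372
yel px 315.0 232.0 166 ctr [ 423.3 -335.2] size 24.3 10.6 ribdir 119.1 ztop 0.0373
blu px 238.0 135.0 170 ctr [ 555.5 -234. ] size 25.8 9.0 ribdir 176.0 ztop 0.0375
grn px 329.0 141.0 175 ctr [ 547.4 -348.6] size 25.8 9.6 ribdir 141.5 ztop 0.0373
red px 354.0 260.0 20 ctr [ 419.4 -219. ] size 18.2 7.8 ribdir 71.0 ztop 0.0363
yel px 279.0 254.0 2 ctr [435.4  -6.6] size 2.8 0.0 ribdir 179.9 ztop 0.0444
blu px 357.0 212.0 21 ctr [ 555.9 -232.4] size 24.2 5.5 ribdir 169.7 ztop 0.0371
grn none
225 133 [ 0.5561 -0.2139  0.0127]
257 134 [ 0.5546 -0.256   0.0102]
319 131 [ 0.5584 -0.3385  0.011 ]
343 149 [ 0.5346 -0.3723  0.0089]
239 220 [ 0.4334 -0.2268  0.0116]
400 250 [ 0.3798 -0.4719  0.0001]
190 130 [ 0.5594 -0.1647  0.0017]
412 252 330 161 207 0.04961498079582657
((650.30224609375, -39.838218688964844), (207.6929931640625, 135.29656982421875), 79.75714111328125)
```

View pics/b_c.png

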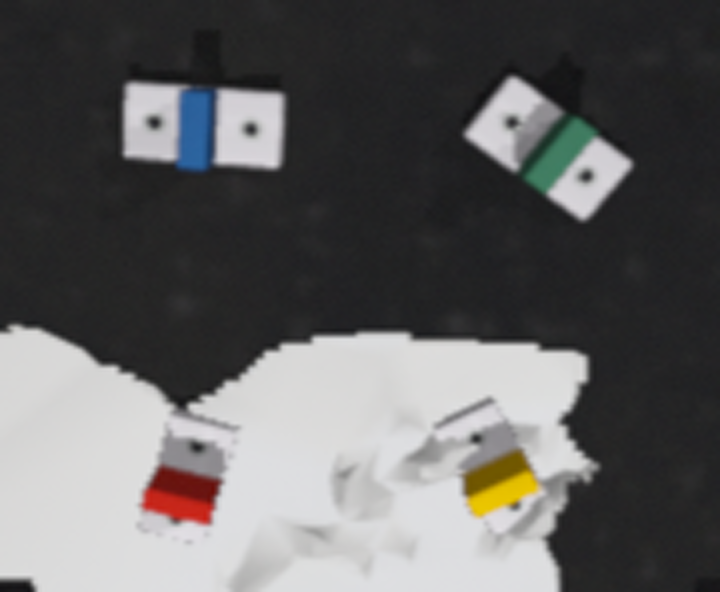

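Request:
play_rows(increments="0 0 0 0 -6 -2 8.8; 0 0 0 0 -12 -4 8.8; 0 0 0 0 -18 -6 8.8; 0 0 0 -1 -24 -8 8.8; 0 0 0 -2 -29.5 -10 8.8")

```text
t: 2.12
ee_pos: [0.6009, 0.0089, 0.3002]
tcp_rot: [-2.221, 0.001, 2.221]
wrist_force: [0.5, -1.9, 0.2]
width: 0.0877
```

Request:
play_rows(increments="0 0 0 0 0 0 5; 0 0 0 0 0 0 5; 0 0 0 0 0 0 5; 0 0 0 0 0 0 5; 0 0 0 0 0 0 5")

```text
t: 2.75
ee_pos: [0.6006, 0.0064, 0.2998]
tcp_rot: [-2.221, 0.001, 2.221]
wrist_force: [-0.6, -0.2, -0.1]
width: 0.0499
```

```bash
python3 - <<'E'
from h import *
print(pose()[1],pose()[2]['joints'])
snap('wrist','c_wrist')
E
```

```text
[0.6006 0.0064 0.2998] [-0.1863  0.4414  1.025  -0.      1.6754  1.3857]
```

View pics/c_wrist.png

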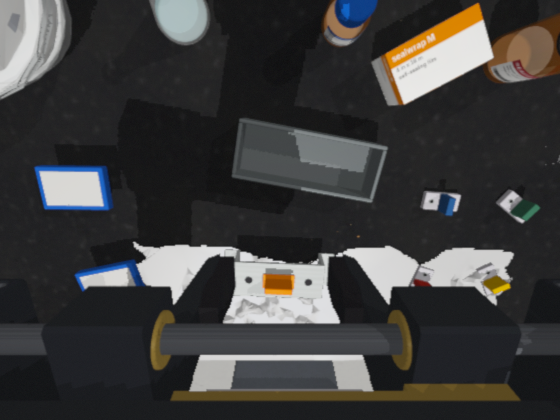

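The tray's rim spans roughly (240,120)–(387,147)–(372,201)–(233,177). Tile 1 is at (73,188) and the bridge at (280,278).

```bash
cat >> h.py <<'E'
def rect(W,xr,yr,zr):
    m=(W[...,2]>zr[0])&(W[...,2]<zr[1])&(W[...,0]>xr[0])&(W[...,0]<xr[1])&(W[...,1]>yr[0])&(W[...,1]<yr[1])
    k,l,st,c=cv2.connectedComponentsWithStats(m.astype(np.uint8)); j=1+np.argmax(st[1:,4]); P=W[l==j]
    r=cv2.minAreaRect((P[:,:2]*1000).astype(np.float32)); bx=cv2.boxPoints(r); e=bx[1]-bx[0]; e2=bx[2]-bx[1]
    if np.linalg.norm(e)<np.linalg.norm(e2): e,e2=e2,e
    return np.array(r[0])/1000,np.linalg.norm(e),np.linalg.norm(e2),np.degrees(np.arctan2(e[1],e[0]))%180,np.median(P[:,2]),len(P)
E
python3 - <<'E'
from h import *
for tag in ['c_wrist','b_top']:
    D=np.load(f'pics/{tag}.npz'); W=D['W']; print(tag)
    print('tray rim',rect(W,(0.5,0.72),(-0.2,0.12),(0.046,0.06)))
    print('floor',rect(W,(0.5,0.72),(-0.2,0.12),(0.002,0.010)), W[160,300] if tag[0]=='c' else '')
    print('tile1',rect(W,(0.5,0.7),(0.2,0.4),(0.036,0.056)))
    print('tile2',rect(W,(0.3,0.5),(0.2,0.4),(0.036,0.056)))
    print('bridge',rect(W,(0.3,0.5),(-.12,0.13),(0.038,0.05)))
    print('lug',rect(W,(0.3,0.5),(-.12,0.13),(0.066,0.09)))
D=np.load('pics/c_wrist.npz'); W=D['W']
for u,v in [(240,120),(387,147),(372,201),(233,177),(310,135),(265,150),(350,155),(73,188)]: print(u,v,W[v,u])
E
```

```text
c_wrist
tray rim (array([ 0.6213, -0.0285]), np.float32(191.73953), np.float32(76.21921), np.float32(79.46215), np.float64(0.05254425888495473), 1751)
floor (array([ 0.6199, -0.0284]), np.float32(182.9368), np.float32(64.18687), np.float32(79.428535), np.float64(0.005937677887316195), 5675) [ 0.6169 -0.0214  0.0067]
tile1 (array([0.5846, 0.2911]), np.float32(91.977356), np.float32(60.41394), np.float32(89.100464), np.float64(0.04495098485056581), 3003)
tile2 (array([0.4425, 0.2682]), np.float32(90.258125), np.float32(43.162052), np.float32(101.81217), np.float64(0.04478225938472974), 1283)
bridge (array([0.4419, 0.0109]), np.float32(135.62218), np.float32(59.09186), np.float32(87.224106), np.float64(0.04492434406985413), 2682)
lug (array([0.4422, 0.0114]), np.float32(38.73681), np.float32(10.856319), np.float32(87.967155), np.float64(0.07415045544112206), 248)
b_top
tray rim (array([ 0.6226, -0.0299]), np.float32(191.72006), np.float32(77.19237), np.float32(79.54088), np.float64(0.05063756533704633), 333)
floor (array([ 0.6262, -0.0307]), np.float32(182.62096), np.float32(60.59284), 
[... 169 characters left out ...]
4(0.042995811728316236), 673)
tile2 (array([0.4349, 0.265 ]), np.float32(90.998726), np.float32(60.09446), np.float32(101.94221), np.float64(0.04307375879426001), 693)
bridge (array([0.443 , 0.0094]), np.float32(135.60892), np.float32(58.028126), np.float32(87.290596), np.float64(0.043011661860922645), 913)
lug (array([0.4432, 0.0098]), np.float32(38.69462), np.float32(8.431981), np.float32(89.39953), np.float64(0.07256531478050465), 56)
240 120 [0.6734 0.0569 0.0545]
387 147 [ 0.6346 -0.1473  0.0005]
372 201 [ 0.5537 -0.1328  0.0017]
233 177 [0.6012 0.0696 0.0515]
310 135 [ 0.6551 -0.0305  0.0532]
265 150 [0.6311 0.0291 0.0049]
350 155 [ 0.6239 -0.0933  0.006 ]
73 188 [0.5849 0.2893 0.0444]
```

```bash
cat > go.py <<'E'
import sys
from h import *
# usage: go.py x y z yawdeg
x,y,z,a=map(float,sys.argv[1:5]); print(pose()[1]); inc(down(np.radians(a)),[x,y,z])
E
python3 go.py 0.418 -0.222 0.15 -15.4
```

```text
[0.6006 0.0065 0.2998]
INC -1.303 0.000 -0.000 14.98 22.87 18.24 | min rows 7.0
```

Request:
play_rows(increments="-0.18 0 0 2 4 3 4; -0.36 0 0 5 8 7 4; -0.54 0 0 8 12 10 4; -0.72 0 0 11 16 13 4; -0.9 0 0 14 20 16 4")

```text
t: 3.42
ee_pos: [0.4418, -0.1916, 0.1612]
tcp_rot: [1.689, 0.808, -1.688]
wrist_force: [1.4, -0.2, -0.3]
width: 0.0401
```

```bash
python3 go.py 0.418 -0.222 0.10 -15.4
```

```text
[ 0.4418 -0.1916  0.1612]
INC -0.409 0.000 -0.001 6.12 0.05 3.85 | min rows 2.2
```

Request:
play_rows(increments="-0.18 0 0 2 0 2 4; -0.36 0 0 4 0 3.8 4; -0.405 0 0 6 0 3.8 4; -0.405 0 0 6 0 3.8 4; -0.405 0 0 6 0 3.8 4")

```text
t: 4.05
ee_pos: [0.4192, -0.2201, 0.1025]
tcp_rot: [1.412, 1.063, -1.411]
wrist_force: [-0.1, 0.4, 0.6]
width: 0.0402
```

```bash
python3 go.py 0.418 -0.222 0.013 -15.4; python3 - <<'E'
from h import *
snap('wrist','d_wrist'); print(tees('d_wrist'))
E
```

```text
[ 0.4192 -0.2201  0.1025]
INC -0.010 0.000 -0.001 8.95 -0.08 0.22 | min rows 1.4
red px 280.0 227.0 423 ctr [ 417.9 -221.4] size 25.6 9.1 ribdir 73.5 ztop 0.0375
yel px 327.0 355.0 7 ctr [ 424.7 -346.6] size 3.6 0.9 ribdir 137.2 ztop 0.0371
blu px 462.0 193.0 675 ctr [ 554.9 -233.3] size 26.6 10.2 ribdir 175.9 ztop 0.0373
grn none
{'red': (array([ 0.4179, -0.2214]), np.float32(1.2835249), np.float64(0.03747060503239798)), 'yel': (array([ 0.4247, -0.3466]), np.float32(2.394079), np.float64(0.03709554956981277)), 'blu': (array([ 0.5549, -0.2333]), np.float32(3.0708244), np.float64(0.03727973126324394))}
```

View pics/d_wrist.png

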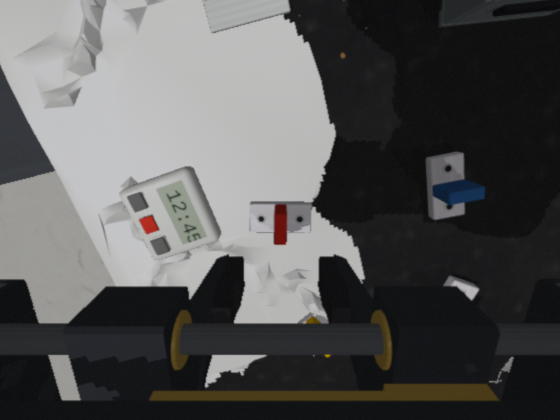

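Red's rib is centred between the fingers at (280,225), and the second view agrees within 1 mm. Descending and gripping.

Request:
play_rows(increments="0 0 0 4 -0.1 0.1 4; 0 0 0 7 -0.1 0.15 4; 0 0 0 8.9 -0.1 0.15 4; 0 0 0 8.9 -0.1 0.15 4; 0 0 0 8.9 -0.1 0.15 0")

```text
t: 4.72
ee_pos: [0.4181, -0.2214, 0.0138]
tcp_rot: [1.411, 1.063, -1.41]
wrist_force: [0.3, -0.8, -0.3]
width: 0.0319
```

Request:
play_rows(increments="0 0 0 0 0 0 0; 0 0 0 0 0 0 0; 0 0 0 -3 0 0 0; 0 0 0 -7 0 0 0; 0 0 0 -10 0 0 0")

```text
t: 5.35
ee_pos: [0.4175, -0.2211, 0.1145]
tcp_rot: [1.411, 1.063, -1.411]
wrist_force: [0.1, -0.1, -1.1]
width: 0.0102
```

```bash
cat >> h.py <<'E'
TC=np.array([0.6213,-0.0285]); TY=np.radians(79.45)
def tray(x,y):  # tray coords m -> world xy
    return TC+x*np.array([np.sin(TY),-np.cos(TY)])+y*np.array([np.cos(TY),np.sin(TY)])
E
python3 - <<'E'
from h import *
print(pose()[2]['width'],pose()[1])
for y in (-.042,-.014,.014,.042): print(y,tray(0,y))
t=tray(0,-.042); inc(down(np.radians(-10.55)),[*t,0.12])
E
```

```text
0.010163891482581917 [ 0.4175 -0.2211  0.1145]
-0.042 [ 0.6136 -0.0698]
-0.014 [ 0.6187 -0.0423]
0.014 [ 0.6239 -0.0147]
0.042 [0.629  0.0128]
INC -0.094 0.001 -0.001 -0.55 14.70 -19.93 | min rows 4.0
```

Request:
play_rows(increments="-0.02 0 0 -0.5 3 -4 0; -0.04 0 0 -0.5 6 -8 0; -0.06 0 0 -0.5 9 -12 0; -0.08 0 0 -0.5 12 -16 0; -0.094 0 0 -0.5 14.7 -19.9 0")

```text
t: 5.98
ee_pos: [0.6146, -0.0688, 0.1179]
tcp_rot: [1.343, 1.117, -1.343]
wrist_force: [-0.3, -0.7, -0.6]
width: 0.0094
```

Request:
play_rows(increments="0 0 0 0 0 0 0; 0 0 0 2 0 0 0; 0 0 0 4 0 0 0; 0 0 0 6 0 0 0; 0 0 0 6 0 0 0")

```text
t: 6.6
ee_pos: [0.6122, -0.0705, 0.0567]
tcp_rot: [1.343, 1.119, -1.347]
wrist_force: [0.2, 0.3, 0.3]
width: 0.0094
```

```bash
python3 go.py 0.6136 -0.0698 0.0190 -10.55
```

```text
[ 0.6122 -0.0705  0.0567]
INC -0.001 -0.000 0.003 3.77 0.14 -0.09 | min rows 0.6
```

Request:
play_rows(increments="0 0 0 1.5 0.1 -0.1 0; 0 0 0 3 0.14 -0.1 0; 0 0 0 3.7 0.14 -0.1 0; 0 0 0 3.7 0.14 -0.1 0; 0 0 0 3.7 0.14 -0.1 0")

```text
t: 7.22
ee_pos: [0.6151, -0.0694, 0.0206]
tcp_rot: [1.344, 1.116, -1.344]
wrist_force: [0.4, -0.8, -0.4]
width: 0.0093
```

```bash
python3 go.py 0.6136 -0.0698 0.0185 -10.55; python3 -c "
from h import *
print(pose()[2]['wrist_force'])"
```

```text
[ 0.6151 -0.0694  0.0206]
INC -0.000 0.000 -0.000 0.21 -0.14 0.07 | min rows 0.0
[ 0.4343 -0.8026 -0.426 ]
```

Request:
play_rows(increments="0 0 0 0.17 -0.1 0.05 0; 0 0 0 0.17 -0.1 0.05 0; 0 0 0 0.17 -0.1 0.05 1.8; 0 0 0 0.17 -0.1 0.05 1.8; 0 0 0 0.17 -0.1 0.05 1.8")

```text
t: 7.85
ee_pos: [0.6139, -0.0697, 0.0189]
tcp_rot: [1.343, 1.117, -1.344]
wrist_force: [-0.5, -0.3, -0.7]
width: 0.0182
```

```bash
python3 go.py 0.4233 -0.3352 0.10 29.1
```

```text
[ 0.6139 -0.0697  0.0189]
INC -0.692 -0.000 0.000 -8.11 -13.87 29.59 | min rows 5.4
```

Request:
play_rows(increments="0 0 0 -6 0 0 1.8; 0 0 0 -10 0 0 1.8; -0.18 0 0 -10 -3 6 3; -0.36 0 0 -10 -6 12 4; -0.52 0 0 -10 -9 18 4")

```text
t: 8.48
ee_pos: [0.5043, -0.2146, 0.1191]
tcp_rot: [0.959, 1.349, -0.959]
wrist_force: [-0.3, -1.3, -0.2]
width: 0.0398
```

Request:
play_rows(increments="-0.17 0 0 0 1.5 6 4; -0.17 0 0 1 1.5 12 4; -0.17 0 0 2 1.5 12.5 4; -0.17 0 0 2 1.5 12.5 4; -0.17 0 0 2 1.5 12.5 4")

```text
t: 9.1
ee_pos: [0.56, -0.3256, 0.0995]
tcp_rot: [0.833, 1.406, -0.833]
wrist_force: [0.4, 0.1, -0.1]
width: 0.0397
```

```bash
python3 go.py 0.4233 -0.3352 0.0138 29.1;python3 - <<'E'
from h import *
snap('wrist','e_wrist'); print(tees('e_wrist'))
E
```

```text
[ 0.56   -0.3256  0.0995]
INC -0.007 -0.000 -0.000 8.57 -12.46 -5.72 | min rows 2.6
red none
yel px 102.0 149.0 825 ctr [ 422.3 -335. ] size 25.7 11.0 ribdir 118.7 ztop 0.0371
blu px 340.0 111.0 668 ctr [ 554.9 -233.9] size 25.8 9.9 ribdir 175.8 ztop 0.0374
grn px 251.0 244.0 469 ctr [ 546.4 -349. ] size 26.0 10.0 ribdir 143.0 ztop 0.0374
{'yel': (array([ 0.4223, -0.335 ]), np.float32(2.0721555), np.float64(0.03714738657096257)), 'blu': (array([ 0.5549, -0.2339]), np.float32(3.0682654), np.float64(0.03738686526033595)), 'grn': (array([ 0.5464, -0.349 ]), np.float32(2.4959614), np.float64(0.03740666977064054))}
```

View pics/e_wrist.png

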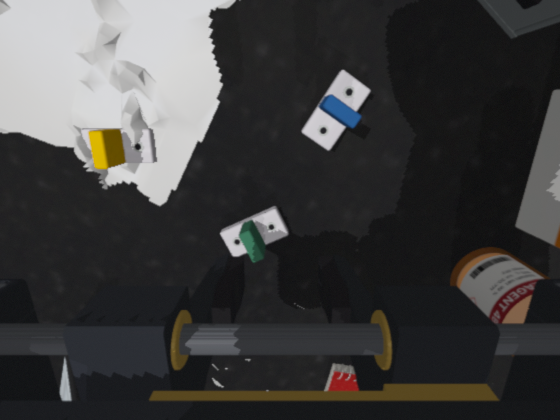

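My dead-reckoned second leg ended near green instead. Green is at (251,240), 2 cm from the fingers, so I'll take green now.

```bash
python3 go.py 0.5464 -0.349 0.075 52.5
```

```text
[ 0.5602 -0.3257  0.0998]
INC -0.416 0.000 -0.000 2.48 -2.33 1.39 | min rows 2.2
```

Request:
play_rows(increments="-0.18 0 0 0 -1 0.6 4; -0.36 0 0 1 -2.3 1.4 4; -0.416 0 0 2.5 -2.33 1.4 4; -0.416 0 0 2.5 -2.33 1.4 4; -0.416 0 0 2.5 -2.33 1.4 4")

```text
t: 9.78
ee_pos: [0.5467, -0.3499, 0.0751]
tcp_rot: [0.513, 1.508, -0.514]
wrist_force: [0.2, -0.0, 0.2]
width: 0.0402
```

```bash
python3 go.py 0.5464 -0.349 0.0138 52.5
```

```text
[ 0.5467 -0.3499  0.0751]
INC -0.001 0.001 0.000 6.13 0.05 -0.09 | min rows 1.0
```

Request:
play_rows(increments="0 0 0 3 0.05 -0.09 4; 0 0 0 6.1 0.05 -0.09 4; 0 0 0 6.1 0.05 -0.09 4; 0 0 0 6.1 0.05 -0.09 0; 0 0 0 6.1 0.05 -0.09 0")

```text
t: 10.4
ee_pos: [0.5462, -0.3494, 0.0141]
tcp_rot: [0.513, 1.508, -0.513]
wrist_force: [0.2, 0.3, -0.0]
width: 0.0221
```

Request:
play_rows(increments="0 0 0 0 0 0 0; 0 0 0 0 0 0 0; 0 0 0 -3 0 0 0; 0 0 0 -7 0 0 0; 0 0 0 -10 0 0 0")

```text
t: 11.02
ee_pos: [0.546, -0.3494, 0.1146]
tcp_rot: [0.513, 1.509, -0.513]
wrist_force: [1.3, -1.0, -0.4]
width: 0.01
```

```bash
python3 go.py 0.6187 -0.0423 0.12 -10.55
```

```text
[ 0.546  -0.3494  0.1146]
INC 1.100 0.001 -0.000 -0.55 28.78 -12.95 | min rows 5.9
```

Request:
play_rows(increments="0.18 0 0 -0.5 4.8 -2.1 0; 0.36 0 0 -0.5 9.6 -4.3 0; 0.54 0 0 -0.5 14.4 -6.5 0; 0.72 0 0 -0.5 19.2 -8.6 0; 0.9 0 0 -0.5 24 -10.8 0")

```text
t: 11.65
ee_pos: [0.6067, -0.0916, 0.1181]
tcp_rot: [1.202, 1.214, -1.202]
wrist_force: [0.8, -0.5, -1.7]
width: 0.0097
```

```bash
python3 go.py 0.6187 -0.0423 0.08 -10.55
```

```text
[ 0.6067 -0.0916  0.1181]
INC 0.193 -0.000 0.000 3.81 1.25 -4.92 | min rows 1.0
```

Request:
play_rows(increments="0.18 0 0 1 1.2 -4.5 0; 0.193 0 0 2 1.25 -4.9 0; 0.193 0 0 3.8 1.25 -4.9 0; 0.193 0 0 3.8 1.25 -4.9 0; 0.193 0 0 3.8 1.25 -4.9 0")

```text
t: 12.28
ee_pos: [0.6185, -0.0449, 0.0806]
tcp_rot: [1.339, 1.119, -1.339]
wrist_force: [0.5, -0.8, -1.0]
width: 0.0099
```

```bash
python3 go.py 0.6187 -0.0423 0.0188 -10.55
```

```text
[ 0.6185 -0.0449  0.0806]
INC 0.006 0.000 -0.001 6.18 -0.03 -0.26 | min rows 1.0
```

```bash
python3 - <<'E'
from h import *
snap('wrist','f_wrist'); tees('f_wrist',offz=0.005,names=['red','grn','blu'])
E
```

```text
red px 516.0 264.0 2 ctr [769.2 -85.5] size 0.8 0.0 ribdir 123.9 ztop 0.0479
blu px 514.0 231.0 365 ctr [768.5 -67.1] size 40.8 10.7 ribdir 80.0 ztop 0.0479
grn none
```

View pics/f_wrist.png

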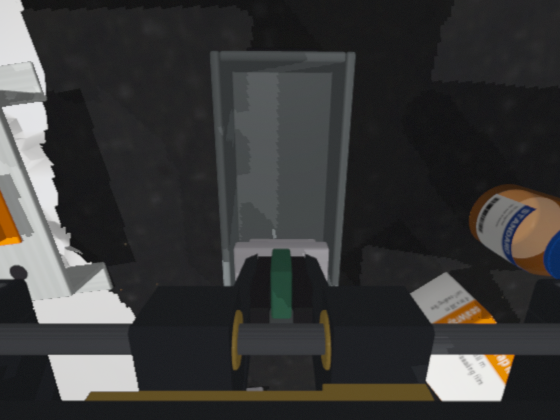

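Green (281,285) hangs square in the tray, clear of the side walls (225 and 345).

Request:
play_rows(increments="0.005 0 0 3 -0.03 -0.26 0; 0.005 0 0 5 -0.03 -0.26 0; 0.005 0 0 6 -0.03 -0.26 0; 0.005 0 0 6.1 -0.03 -0.26 0; 0.005 0 0 6.1 -0.03 -0.26 0")

```text
t: 12.95
ee_pos: [0.6189, -0.0416, 0.02]
tcp_rot: [1.343, 1.116, -1.341]
wrist_force: [-0.7, -0.2, 0.2]
width: 0.0099
```

```bash
python3 go.py 0.6187 -0.0423 0.0188 -10.55
```

```text
[ 0.6189 -0.0416  0.02  ]
INC 0.002 0.000 -0.001 0.12 -0.01 0.07 | min rows 0.0
```

Request:
play_rows(increments="0 0 0 0.08 0 0.05 0; 0 0 0 0.08 0 0.05 1.8; 0 0 0 0.08 0 0.05 1.8; 0 0 0 -5 0 0 1.8; 0 0 0 -10 0 0 1.8")

```text
t: 13.58
ee_pos: [0.6183, -0.0414, 0.1203]
tcp_rot: [1.342, 1.118, -1.343]
wrist_force: [0.7, -0.3, 0.5]
width: 0.018
```

```bash
python3 go.py 0.5549 -0.2337 0.11 -94; python3 go.py 0.4223 -0.335 0.11 29.1 
```

```text
[ 0.6183 -0.0414  0.1203]
INC 1.458 0.001 0.001 1.03 -2.74 20.06 | min rows 7.8
[ 0.6183 -0.0414  0.1203]
INC -0.690 -0.000 0.001 1.03 -13.94 32.43 | min rows 5.7
```

Request:
play_rows(increments="-0.15 0 0 0 -2.2 5.3 2; -0.3 0 0 0 -4.4 10.6 4; -0.45 0 0 0 -6.6 16 4; -0.6 0 0 0 -8.8 21.3 4; -0.69 0 0 0 -11 26.6 4")

```text
t: 14.2
ee_pos: [0.4609, -0.2845, 0.1194]
tcp_rot: [0.825, 1.408, -0.825]
wrist_force: [1.1, -0.1, 0.5]
width: 0.0401
```

```bash
python3 go.py 0.4223 -0.335 0.085 29.1 
```

```text
[ 0.4609 -0.2845  0.1194]
INC 0.003 0.001 -0.000 3.44 -5.84 2.51 | min rows 1.2
```

Request:
play_rows(increments="0 0 0 1 -3 1.2 4; 0 0 0 2.5 -5.8 2.5 4; 0 0 0 3.4 -5.8 2.5 4; 0 0 0 3.4 -5.8 2.5 4; 0 0 0 3.4 -5.8 2.5 4")

```text
t: 14.82
ee_pos: [0.4242, -0.3324, 0.0856]
tcp_rot: [0.827, 1.407, -0.827]
wrist_force: [0.3, -1.1, -0.5]
width: 0.0401
```

```bash
python3 - <<'E'
from h import *
snap('wrist','g_wrist'); tees('g_wrist')
E
python3 go.py 0.4223 -0.335 0.0138 29.1
```

```text
red none
yel px 277.0 235.0 505 ctr [ 421.8 -335. ] size 25.9 9.1 ribdir 119.2 ztop 0.0375
blu px 516.0 203.0 758 ctr [ 554.5 -233.9] size 27.0 10.5 ribdir 174.9 ztop 0.0374
grn none
[ 0.4242 -0.3325  0.0856]
INC 0.001 0.001 -0.000 7.18 -0.29 0.12 | min rows 1.2
```

View pics/g_wrist.png

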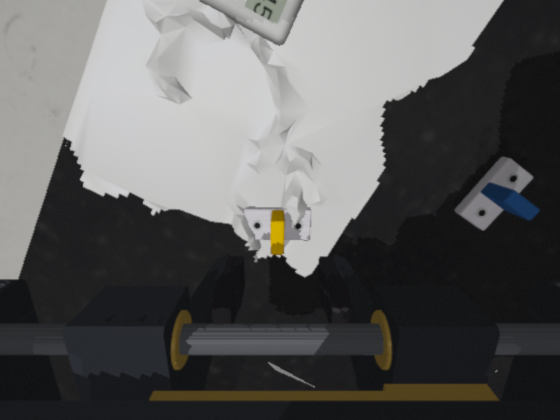

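Yellow's rib is at (277,232), between the fingers.

Request:
play_rows(increments="0 0 0 3 -0.29 0.12 4; 0 0 0 6 -0.29 0.12 4; 0 0 0 7.15 -0.29 0.12 4; 0 0 0 7.15 -0.29 0.12 4; 0 0 0 7.15 -0.29 0.12 0")

```text
t: 15.5
ee_pos: [0.422, -0.3359, 0.0146]
tcp_rot: [0.827, 1.406, -0.828]
wrist_force: [0.4, 0.1, -0.1]
width: 0.0323
```

Request:
play_rows(increments="0 0 0 0 0 0 0; 0 0 0 0 0 0 0; 0 0 0 -3 0 0 0; 0 0 0 -7 0 0 0; 0 0 0 -10 0 0 0")

```text
t: 16.12
ee_pos: [0.4216, -0.3356, 0.1153]
tcp_rot: [0.828, 1.406, -0.828]
wrist_force: [0.1, -0.2, -0.4]
width: 0.0094
```

```bash
python3 go.py 0.6239 -0.0147 0.12 -10.55 
```

```text
[ 0.4216 -0.3356  0.1153]
INC 0.691 0.001 -0.001 -0.49 33.28 -18.22 | min rows 6.1
```

Request:
play_rows(increments="0.14 0 0 -0.5 5.3 -2.9 0; 0.28 0 0 -0.5 10.6 -5.8 0; 0.42 0 0 -0.5 16 -8.7 0; 0.56 0 0 -0.5 21.3 -11.6 0; 0.69 0 0 -0.5 26.6 -14.5 0")

```text
t: 16.75
ee_pos: [0.5843, -0.0777, 0.1188]
tcp_rot: [1.346, 1.115, -1.346]
wrist_force: [1.6, -0.8, -0.4]
width: 0.0097
```

```bash
python3 go.py 0.6239 -0.0147 0.08 -10.55 
```

```text
[ 0.5843 -0.0777  0.1188]
INC -0.003 0.000 -0.000 3.88 2.71 -6.93 | min rows 1.3
```

Request:
play_rows(increments="0 0 0 0.5 2 -4.5 0; 0 0 0 2 2.7 -6.9 0; 0 0 0 3.8 2.7 -6.9 0; 0 0 0 3.8 2.7 -6.9 0; 0 0 0 3.8 2.7 -6.9 0")

```text
t: 17.38
ee_pos: [0.6228, -0.017, 0.0814]
tcp_rot: [1.343, 1.116, -1.342]
wrist_force: [-0.0, 0.4, -1.7]
width: 0.0096
```

```bash
python3 go.py 0.6239 -0.0147 0.0192 -10.55; python3 - <<'E'
from h import *
snap('wrist','i_wrist')
E
```

```text
[ 0.6228 -0.017   0.0814]
INC 0.001 0.000 -0.001 6.22 0.06 -0.25 | min rows 1.0
```

View pics/i_wrist.png

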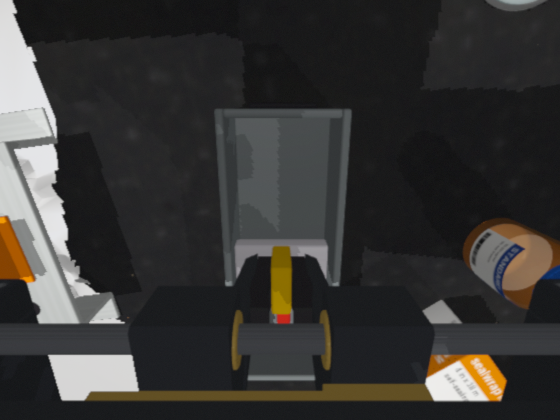

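Request:
play_rows(increments="0 0 0 2 0.06 -0.22 0; 0 0 0 4.5 0.06 -0.2 0; 0 0 0 6 0.06 -0.2 0; 0 0 0 6 0.06 -0.2 0; 0 0 0 6 0.06 -0.2 0")

```text
t: 18.05
ee_pos: [0.6239, -0.015, 0.0211]
tcp_rot: [1.343, 1.116, -1.342]
wrist_force: [-0.2, 0.9, -0.1]
width: 0.0096
```

```bash
python3 go.py 0.6239 -0.0147 0.0192 -10.55
```

```text
[ 0.6239 -0.015   0.0211]
INC 0.001 0.000 -0.001 0.19 -0.00 -0.03 | min rows 0.0
```

Request:
play_rows(increments="0 0 0 0.17 0 0 0; 0 0 0 0.17 0 0 1.8; 0 0 0 0.17 0 0 1.8; 0 0 0 -5 0 0 1.8; 0 0 0 -10 0 0 1.8")

```text
t: 18.68
ee_pos: [0.6234, -0.0147, 0.1216]
tcp_rot: [1.342, 1.118, -1.343]
wrist_force: [0.2, 0.2, -0.2]
width: 0.0183
```

```bash
python3 go.py 0.5547 -0.2337 0.10 -95
```

```text
[ 0.6234 -0.0147  0.1216]
INC 1.475 0.001 0.001 2.16 -2.77 22.78 | min rows 7.9
```

Request:
play_rows(increments="0.18 0 0 0 -0.3 3 3; 0.36 0 0 0 -0.6 6 4; 0.54 0 0 0 -1 10 4; 0.72 0 0 0 -1.5 14 4; 0.9 0 0 1 -2 18 4")

```text
t: 19.3
ee_pos: [0.5711, -0.1895, 0.1111]
tcp_rot: [1.953, 0.479, -1.951]
wrist_force: [0.7, -0.1, 0.3]
width: 0.0397
```

```bash
python3 go.py 0.5547 -0.2337 0.085 -95
```

```text
[ 0.5711 -0.1895  0.1111]
INC 0.570 -0.001 -0.001 2.61 3.16 3.51 | min rows 3.1
```

Request:
play_rows(increments="0.18 0 0 1 1.5 1.7 4; 0.36 0 0 2 3.1 3.5 4; 0.54 0 0 2.5 3.1 3.5 4; 0.57 0 0 2.5 3.1 3.5 4; 0.57 0 0 2.5 3.1 3.5 4")

```text
t: 19.92
ee_pos: [0.555, -0.2317, 0.0858]
tcp_rot: [-2.182, 0.086, 2.181]
wrist_force: [-0.0, 0.1, -0.4]
width: 0.0403
```

```bash
python3 - <<'E'
from h import *
snap('wrist','j_wrist'); tees('j_wrist')
E
python3 go.py 0.5547 -0.2337 0.0138 -95
```

```text
red px 28.0 168.0 1035 ctr [614.8 -70.3] size 28.0 9.9 ribdir 79.9 ztop 0.0420
yel none
blu px 284.0 232.0 498 ctr [ 555.9 -233.7] size 25.8 9.2 ribdir 175.4 ztop 0.0373
grn px 3.0 158.0 11 ctr [622. -50.] size 5.1 0.3 ribdir 80.6 ztop 0.0297
[ 0.5551 -0.2317  0.0859]
INC 0.009 -0.000 -0.000 7.21 0.20 0.03 | min rows 1.2
```

View pics/j_wrist.png

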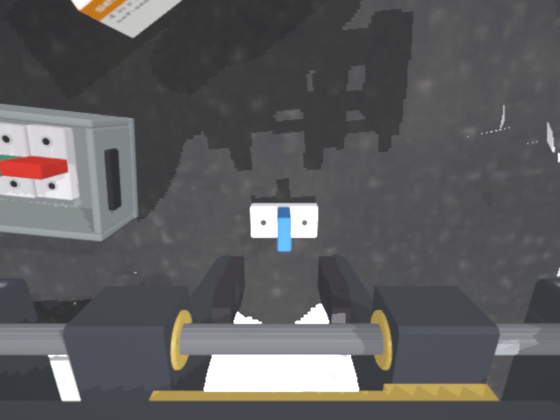

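Request:
play_rows(increments="0.009 0 0 3 0.2 -0.05 4; 0.009 0 0 6 0.2 -0.05 4; 0.009 0 0 7.15 0.2 -0.05 4; 0.009 0 0 7.15 0.2 -0.05 4; 0.009 0 0 7.15 0.2 -0.05 0")

```text
t: 20.6
ee_pos: [0.5558, -0.2342, 0.0153]
tcp_rot: [-2.178, 0.099, 2.174]
wrist_force: [0.8, -0.1, 0.6]
width: 0.0324
```

Request:
play_rows(increments="0 0 0 0 0 0 0; 0 0 0 0 0 0 0; 0 0 0 -3 0 0 0; 0 0 0 -7 0 0 0; 0 0 0 -10 0 0 0")

```text
t: 21.22
ee_pos: [0.5553, -0.234, 0.1159]
tcp_rot: [-2.177, 0.099, 2.174]
wrist_force: [0.0, -0.0, -1.5]
width: 0.0098
```

```bash
python3 go.py 0.629 0.0128 0.12 -10.55 
```

```text
[ 0.5553 -0.234   0.1159]
INC -1.477 -0.000 -0.001 -0.42 -25.25 -5.10 | min rows 7.9
```

Request:
play_rows(increments="-0.18 0 0 -0.4 -3 -0.6 0; -0.36 0 0 -0.4 -7 -1.2 0; -0.54 0 0 -0.4 -11 -2.2 0; -0.72 0 0 -0.4 -15 -3 0; -0.9 0 0 -0.4 -19 -4 0")

```text
t: 21.85
ee_pos: [0.6124, -0.047, 0.1183]
tcp_rot: [1.74, 0.751, -1.74]
wrist_force: [0.7, 0.5, -1.1]
width: 0.0097
```

```bash
python3 go.py 0.629 0.0128 0.12 -10.55 
```

```text
[ 0.6124 -0.047   0.1183]
INC -0.571 0.000 -0.000 -0.17 -2.90 -5.49 | min rows 3.1
```

Request:
play_rows(increments="-0.18 0 0 0 -1.5 -2.7 0; -0.36 0 0 0 -2.9 -5.5 0; -0.54 0 0 0 -2.9 -5.5 0; -0.571 0 0 2 -2.9 -5.5 0; -0.571 0 0 3.5 -2.9 -5.5 0")

```text
t: 22.48
ee_pos: [0.629, 0.0116, 0.0824]
tcp_rot: [1.348, 1.113, -1.349]
wrist_force: [-0.1, 0.5, 0.0]
width: 0.0095
```

```bash
python3 go.py 0.629 0.0128 0.0198 -10.55; python3 - <<'E'
from h import *
snap('wrist','k_wrist')
E
```

```text
[0.629  0.0116 0.0824]
INC -0.007 0.000 0.001 6.26 -0.02 -0.12 | min rows 1.0
```

View pics/k_wrist.png

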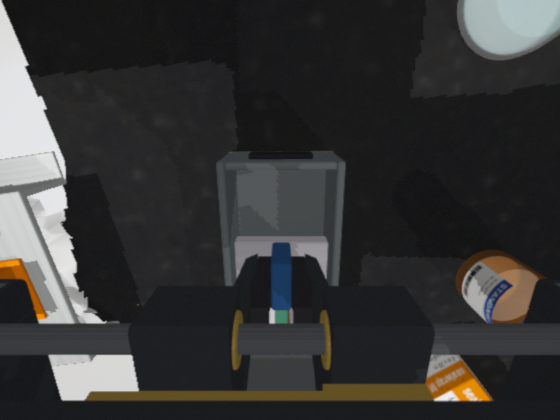

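Request:
play_rows(increments="-0.007 0 0 2 0 -0.12 0; -0.007 0 0 4.5 0 -0.12 0; -0.007 0 0 6 0 -0.12 0; -0.007 0 0 6 0 -0.12 0; -0.007 0 0 6 0 -0.12 0")

```text
t: 23.15
ee_pos: [0.6297, 0.0125, 0.0235]
tcp_rot: [1.344, 1.116, -1.343]
wrist_force: [0.2, -1.3, -1.4]
width: 0.0099
```

```bash
python3 go.py 0.629 0.0128 0.0198 -10.55
```

```text
[0.6297 0.0125 0.0235]
INC 0.000 -0.000 -0.001 0.37 -0.07 -0.01 | min rows 0.1
```

Request:
play_rows(increments="0 0 0 0.2 -0.05 0 0; 0 0 0 0.33 -0.05 0 0; 0 0 0 0.33 -0.05 0 0; 0 0 0 0.33 -0.05 0 1.8; 0 0 0 0.33 -0.05 0 1.8")

```text
t: 23.78
ee_pos: [0.6289, 0.0127, 0.0198]
tcp_rot: [1.343, 1.117, -1.343]
wrist_force: [0.3, -1.0, -0.2]
width: 0.0183
```

Request:
play_rows(increments="0 0 0 0 0 0 1.8; 0 0 0 -5 0 0 1.8; 0 0 0 -10 0 3 1.8; 0 0 0 -15 0 6 1.8; 0 0 0 -16 0 8 1.8")

```text
t: 24.4
ee_pos: [0.6151, -0.0673, 0.1832]
tcp_rot: [1.345, 1.111, -1.34]
wrist_force: [-0.4, 0.3, -0.4]
width: 0.0179
```

```bash
python3 - <<'E'
from h import *
print(pose()[1])
snap('wrist','l_wrist'); o=tees('l_wrist',offz=0.005,xr=(.55,.7),yr=(-.15,.09))
W=np.load('pics/l_wrist.npz')['W']
print('tray rim',rect(W,(0.5,0.72),(-0.2,0.12),(0.046,0.06)))
ax=np.array([np.sin(TY),-np.cos(TY)]); ay=np.array([np.cos(TY),np.sin(TY)])
for n in o: print(n,(o[n][0]-TC)@ax*1000,(o[n][0]-TC)@ay*1000)
E
```

```text
[ 0.6151 -0.0673  0.1832]
red px 280.0 201.0 246 ctr [613.8 -69.6] size 26.0 9.0 ribdir 79.6 ztop 0.0424
yel px 279.0 145.0 294 ctr [623.  -15.4] size 25.9 8.5 ribdir 79.4 ztop 0.0425
blu px 279.0 111.0 301 ctr [629.   13.7] size 25.0 9.2 ribdir 79.1 ztop 0.0425
grn px 279.0 174.0 235 ctr [618.4 -42.3] size 25.2 7.8 ribdir 79.4 ztop 0.0424
tray rim (array([ 0.6208, -0.0286]), np.float32(191.96365), np.float32(76.173965), np.float32(79.42423), np.float64(0.05257412153641175), 3684)
red 0.1506159358059901 -41.825457629654146
yel -0.704901107038468 13.212419077663276
blu -0.12450213009146706 42.93885835107469
grn -0.2852033104140487 -14.112395131817461
```

View pics/l_wrist.png

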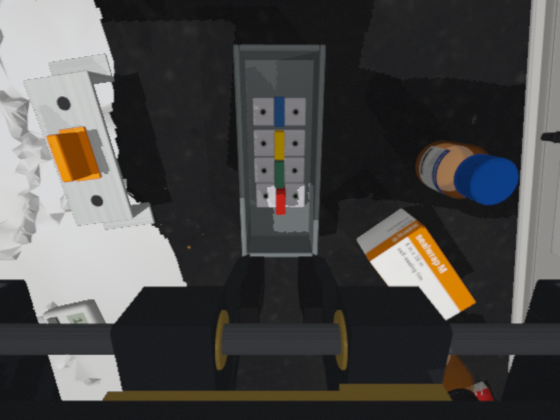

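All four T-blocks sit in a row, from red (280,201) to blue (279,111), within 1 mm of plan and centred in the tray. Next is the bridge.

```bash
python3 - <<'E'
from h import *
W=np.load('pics/l_wrist.npz')['W']
print('bridge',rect(W,(0.3,0.55),(-.12,0.13),(0.038,0.05)))
print('lug',rect(W,(0.3,0.55),(-.12,0.13),(0.066,0.09)))
inc(down(np.radians(-2.7)),[.442,.0112,.16])
E
```

```text
bridge (array([0.4412, 0.011 ]), np.float32(136.33414), np.float32(59.853287), np.float32(87.17207), np.float64(0.044983151294328505), 8219)
lug (array([0.4418, 0.0109]), np.float32(39.93966), np.float32(11.329651), np.float32(87.25495), np.float64(0.07411551665016547), 862)
INC -0.138 0.002 -0.004 2.15 -18.46 -4.72 | min rows 3.1
```

Request:
play_rows(increments="-0.05 0 0 0 -4.5 -1 3; -0.1 0 0 0.5 -9 -2 3; -0.138 0 0 1 -13.5 -3 3; -0.138 0 0 2 -18.4 -4.7 3; -0.138 0 0 5 -18.4 -4.7 3")

```text
t: 25.08
ee_pos: [0.4393, 0.0157, 0.1292]
tcp_rot: [1.241, 1.189, -1.242]
wrist_force: [1.2, -0.5, -0.5]
width: 0.0302
```

Request:
play_rows(increments="0 0 0 0 0 0 3; 0 0 0 0 0 0 3; 0 0 0 0 0 0 3; 0 0 0 0 0 0 3; 0 0 0 0 0 0 3")

```text
t: 25.7
ee_pos: [0.4422, 0.0138, 0.13]
tcp_rot: [1.243, 1.187, -1.243]
wrist_force: [-0.0, 0.6, -0.1]
width: 0.0299
```

```bash
python3 - <<'E'
from h import *
_,_,W,_=snap('wrist','m_wrist')
print('bridge',rect(W,(0.3,0.55),(-.12,0.13),(0.038,0.05)))
print('lug',rect(W,(0.3,0.55),(-.12,0.13),(0.066,0.09)))
E
python3 go.py 0.4422 0.0110 0.048 -2.75
```

```text
bridge (array([0.4411, 0.0111]), np.float32(135.64905), np.float32(58.07735), np.float32(87.35427), np.float64(0.04506501448340451), 10014)
lug (array([0.4414, 0.0112]), np.float32(39.8741), np.float32(9.491077), np.float32(87.13172), np.float64(0.07480286981227303), 726)
[0.4421 0.0138 0.1299]
INC 0.002 0.000 -0.000 8.20 0.02 0.28 | min rows 1.3
```

View pics/m_wrist.png

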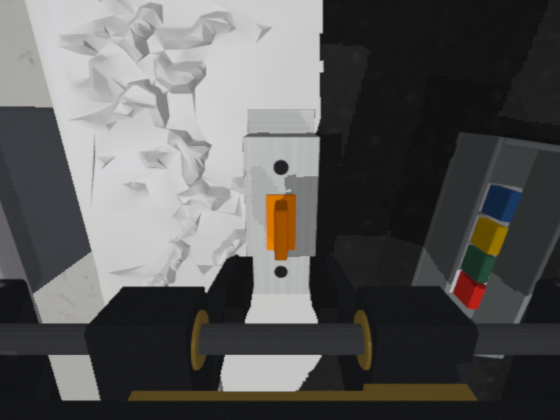

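The lug is at (281,227), between the fingers.

Request:
play_rows(increments="0 0 0 3 -0.05 0.27 3; 0 0 0 6 -0.05 0.27 3; 0 0 0 8.2 -0.05 0.27 3; 0 0 0 8.2 -0.05 0.27 3; 0 0 0 8.2 -0.05 0.27 0")

```text
t: 26.38
ee_pos: [0.4418, 0.0111, 0.0485]
tcp_rot: [1.243, 1.186, -1.242]
wrist_force: [0.2, -0.6, 0.1]
width: 0.0223
```

Request:
play_rows(increments="0 0 0 0 0 0 0; 0 0 0 0 0 0 0; 0 0 0 0 0 0 0; 0 0 0 -3 0 0 0; 0 0 0 -7 0 0 0")

```text
t: 27.0
ee_pos: [0.4406, 0.0114, 0.1181]
tcp_rot: [1.242, 1.19, -1.244]
wrist_force: [1.5, 0.5, -3.0]
width: 0.0096
```

```bash
python3 -c "
from h import *
print(tray(0,0))"; python3 go.py 0.6210 -0.0285 0.17 -10.55
```

```text
[ 0.6213 -0.0285]
[0.4406 0.0114 0.1181]
INC 0.139 -0.000 0.003 -5.24 18.19 3.16 | min rows 3.1
```

Request:
play_rows(increments="0 0 0 -4 0 0 0; 0.03 0 0 -4 4 0.5 0; 0.07 0 0 -4 9 1.5 0; 0.11 0 0 -4 14 2.4 0; 0.139 0 0 -4 18.2 3.2 0")

```text
t: 27.62
ee_pos: [0.623, -0.0294, 0.1573]
tcp_rot: [1.344, 1.116, -1.345]
wrist_force: [0.8, 0.1, -3.0]
width: 0.0098
```

Request:
play_rows(increments="0 0 0 0 0 0 0; 0 0 0 0 0 0 0; 0 0 0 1 0 0 0; 0 0 0 2 0 0 0; 0 0 0 2 0 0 0")

```text
t: 28.25
ee_pos: [0.621, -0.0288, 0.1367]
tcp_rot: [1.343, 1.118, -1.345]
wrist_force: [0.7, -0.0, -3.9]
width: 0.01
```

```bash
python3 go.py 0.6210 -0.0285 0.110 -10.55; python3 - <<'E'
from h import *
_,_,W,_=snap('wrist','n_wrist')
print('rim',rect(W,(0.5,0.72),(-0.2,0.12),(0.046,0.06)))
print('bridge top',rect(W,(0.5,0.75),(-.2,0.13),(0.120,0.155)))
E
```

```text
[ 0.621  -0.0288  0.1367]
INC -0.000 -0.000 0.002 2.67 0.00 -0.03 | min rows 0.4
rim (array([0.6353, 0.0492]), np.float32(75.88788), np.float32(32.61499), np.float32(169.20297), np.float64(0.052691743847562214), 1156)
bridge top (array([ 0.6254, -0.0014]), np.float32(79.9292), np.float32(58.246487), np.float32(79.423645), np.float64(0.1332054461228643), 14159)
```

View pics/n_wrist.png

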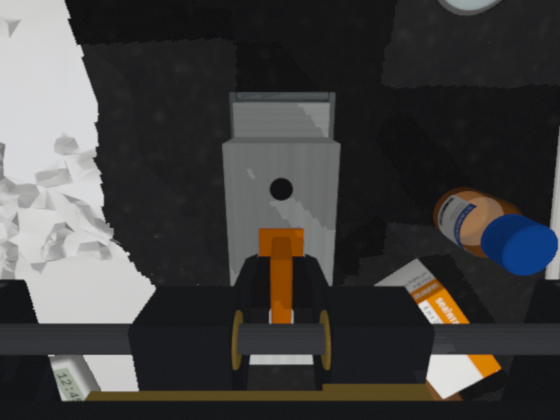

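The bridge is square with the tray: the far web edge is 67.3 mm from the tray centre (nominal 68) and the x offset is -0.9 mm.

Request:
play_rows(increments="0 0 0 2 0.05 -0.03 0; 0 0 0 3.5 0.05 -0.03 0; 0 0 0 5 0.05 -0.03 0; 0 0 0 6 0.05 -0.03 0; 0 0 0 6 0.05 -0.03 0")

```text
t: 28.92
ee_pos: [0.6221, -0.0288, 0.0771]
tcp_rot: [1.343, 1.117, -1.345]
wrist_force: [-0.3, 1.5, -2.5]
width: 0.0097
```

```bash
python3 go.py 0.6210 -0.0285 0.055 -10.55; python3 - <<'E'
from h import *
_,_,W,_=snap('wrist','o_wrist')
print(pose()[2]['wrist_force'],pose()[2]['torque'])
E
```

```text
[ 0.6221 -0.0288  0.0771]
INC -0.000 -0.000 0.001 2.21 -0.11 -0.01 | min rows 0.4
[-0.5311  0.7495 -4.2073] [ 0.0099 -0.0597 -0.0487]
```

View pics/o_wrist.png

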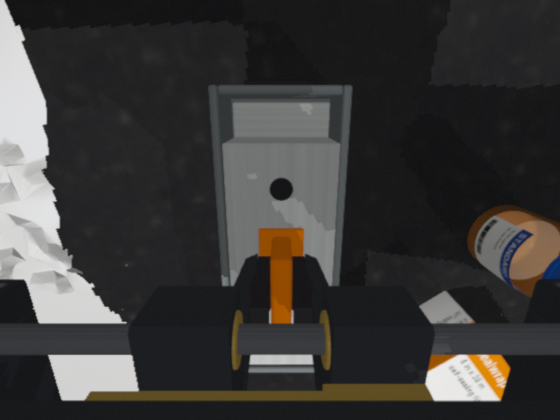

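The foot (281,118) is inside the walls (215–348), so I'll lower it the rest of the way.

Request:
play_rows(increments="0 0 0 0.7 -0.05 0 0; 0 0 0 1.3 -0.07 0 0; 0 0 0 1.8 -0.07 0 0; 0 0 0 2.2 -0.07 0 0; 0 0 0 2.2 -0.07 0 0")

```text
t: 29.6
ee_pos: [0.6215, -0.0287, 0.0555]
tcp_rot: [1.344, 1.117, -1.344]
wrist_force: [0.3, 0.3, -3.3]
width: 0.0097
```

```bash
python3 go.py 0.6210 -0.0285 0.053 -10.55
```

```text
[ 0.6215 -0.0287  0.0555]
INC -0.000 -0.000 0.001 0.25 -0.05 -0.01 | min rows 0.0
```

Request:
play_rows(increments="0 0 0 0.1 0 0 0; 0 0 0 0.2 0 0 0; 0 0 0 0.25 0 0 0; 0 0 0 0.25 0 0 0; 0 0 0 0.25 0 0 0")

```text
t: 30.22
ee_pos: [0.6217, -0.0287, 0.0536]
tcp_rot: [1.344, 1.116, -1.344]
wrist_force: [-2.6, 0.9, 1.8]
width: 0.0098
```

Request:
play_rows(increments="0 0 0 0 0 0 2; 0 0 0 0 0 0 3; 0 0 0 0 0 0 3; 0 0 0 -5 0 0 3; 0 0 0 -10 0 0 3")

```text
t: 30.85
ee_pos: [0.6214, -0.0287, 0.1543]
tcp_rot: [1.344, 1.117, -1.345]
wrist_force: [0.1, 0.6, 0.6]
width: 0.03
```

Request:
play_rows(increments="0 0 0 -4 0 5 3; 0 0 0 -8 0 9 3; 0 0 0 -8 0 9 3; 0 0 0 -8 0 9 3; 0 0 0 -8 0 9 3")

```text
t: 31.48
ee_pos: [0.6049, -0.116, 0.2319]
tcp_rot: [1.343, 1.119, -1.344]
wrist_force: [-0.1, 0.2, -0.3]
width: 0.0299
```

```bash
python3 - <<'E'
from h import *
print(pose()[1],pose()[2]['joints'])
_,_,W,_=snap('wrist','p_wrist')
print('rim',rect(W,(0.5,0.72),(-0.2,0.12),(0.051,0.06)))
print('top',rect(W,(0.5,0.75),(-.2,0.13),(0.0485,0.051)))
print('lug',rect(W,(0.5,0.75),(-.2,0.13),(0.070,0.09)))
# floor at feet/tray frame heights
ax=np.array([np.sin(TY),-np.cos(TY)]); ay=np.array([np.cos(TY),np.sin(TY)])
d=W[...,:2]-TC; X=d@ax;Y=d@ay
for y0 in range(-88,92,8):
    m=(abs(X)<.02)&(abs(X)>.008)&(abs(Y-y0/1000)<.003); print(y0,m.sum(),np.nanmedian(W[...,2][m]).round(4) if m.any() else '',end='; ')
E
```

```text
[ 0.6049 -0.116   0.2319] [-0.3816  0.504   1.1112  0.0002  1.5291 -0.1982]
rim (array([ 0.6204, -0.0305]), np.float32(187.57622), np.float32(75.97296), np.float32(79.40201), np.float64(0.052789068136495865), 2296)
top (array([ 0.6208, -0.029 ]), np.float32(135.1348), np.float32(57.99555), np.float32(79.450516), np.float64(0.0498901751758043), 6056)
lug (array([ 0.6208, -0.029 ]), np.float32(39.763714), np.float32(8.578968), np.float32(79.64829), np.float64(0.07981140087201244), 454)
-88 445 0.2558; -80 1428 0.2593; -72 950 0.3241; -64 4848 0.315; -56 111 0.05; -48 131 0.0499; -40 111 0.05; -32 138 0.0498; -24 137 0.0504; -16 143 0.0504; -8 144 0.0505; 0 160 0.0504; 8 137 0.0503; 16 151 0.0506; 24 144 0.05; 32 164 0.0498; 40 168 0.05; 48 166 0.05; 56 165 0.0499; 64 167 0.05; 72 0 ; 80 136 0.01; 88 483 0.0259;
```

View pics/p_wrist.png

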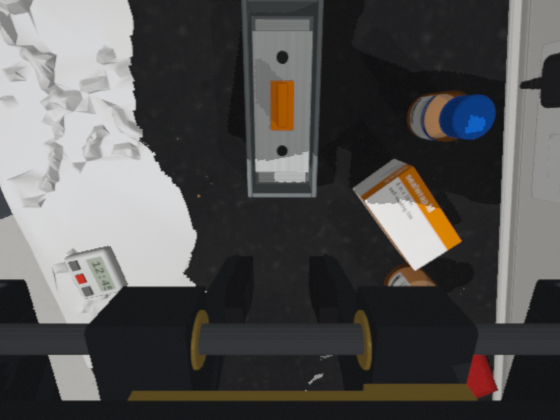

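The bridge is level. Its centre is (0.6208, -0.0290) against the tray's (0.6208, -0.0286), and its top is at 0.050. Next, tile 1: I'll pick it with a 45° tilt and place it at −45°, at the left end.

```bash
cat >> h.py <<'E'
def tilt(yawdeg,phideg):
    return down(np.radians(yawdeg))*R.from_rotvec([0,np.radians(phideg),0])
E
cat > gt.py <<'E'
# gt.py Gx Gy Gz yaw phi : grasp point target
import sys
from h import *
x,y,z,a,f=map(float,sys.argv[1:6]); Rt=tilt(a,f); p=np.array([x,y,z])+0.019*Rt.apply([1,0,0]); print('tcp now',pose()[1],'target',p); inc(Rt,p)
E
python3 -c "
from h import *
print(tilt(0,45).as_matrix())"
python3 gt.py 0.585 0.264 0.15 -0.9 45
```

```text
[[ 0.      1.      0.    ]
 [ 0.7071  0.     -0.7071]
 [-0.7071  0.     -0.7071]]
tcp now [ 0.605  -0.1161  0.2321] target [0.5852 0.2774 0.1366]
INC -0.160 0.783 -0.064 9.59 -9.09 -38.33 | min rows 6.5
```

Request:
play_rows(increments="-0.03 0.12 -0.01 0 -1.4 -5.8 5; -0.06 0.24 -0.02 0 -2.8 -11.6 7; -0.09 0.36 -0.03 1 -4.2 -17.4 8.8; -0.12 0.5 -0.04 2 -5.6 -23.2 8.8; -0.16 0.66 -0.055 3 -7 -29 8.8")

```text
t: 32.15
ee_pos: [0.589, 0.1834, 0.203]
tcp_rot: [1.697, 1.669, -0.824]
wrist_force: [-0.2, 0.8, -0.6]
width: 0.078
```

```bash
python3 gt.py 0.585 0.264 0.15 -0.9 45
```

```text
tcp now [0.589  0.1834 0.203 ] target [0.5852 0.2774 0.1366]
INC -0.001 0.119 -0.001 11.03 -0.53 -3.27 | min rows 1.8
```

Request:
play_rows(increments="0 0.06 0 5 -0.3 -1.6 8.8; 0 0.12 0 11 -0.5 -3.2 8.8; 0 0.12 0 11 -0.5 -3.2 8.8; 0 0.12 0 11 -0.5 -3.2 8.8; 0 0.12 0 11 -0.5 -3.2 8.8")

```text
t: 32.78
ee_pos: [0.587, 0.2728, 0.1374]
tcp_rot: [1.777, 1.741, -0.738]
wrist_force: [-0.9, -0.2, 0.1]
width: 0.0877
```

```bash
python3 - <<'E'
from h import *
_,_,W,_=snap('wrist','q_wrist')
print('tile1',rect(W,(0.5,0.7),(0.2,0.4),(0.036,0.056)))
print(pose()[2]['joints'])
E
python3 gt.py 0.585 0.264 0.037 -0.9 45
```

```text
tile1 (array([0.5841, 0.2968]), np.float32(78.63657), np.float32(60.20121), np.float32(89.06757), np.float64(0.0452543214407099), 6359)
[-0.0358  0.6236  1.4191  0.8354  1.2514 -0.357 ]
tcp now [0.587  0.2727 0.1373] target [0.5852 0.2774 0.0236]
INC -0.001 0.004 -0.004 8.40 -0.21 7.68 | min rows 1.8
```

View pics/q_wrist.png

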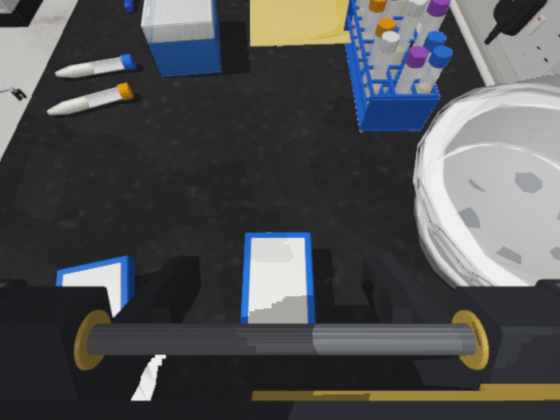

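Tile 1 (279,280) is centred between the fingers. Its far end is at y=0.336, so its centre is y=0.291, which agrees with the earlier views.

Request:
play_rows(increments="0 0.004 -0.004 3 -0.27 2.8 8.8; 0 0.004 -0.004 6 -0.27 5.6 8.8; 0 0.004 -0.004 7.9 -0.27 7.2 8.8; 0 0.004 -0.004 8.4 -0.27 7.7 8.8; 0 0.004 -0.004 8.4 -0.27 7.7 8.8")

```text
t: 33.45
ee_pos: [0.5842, 0.2778, 0.0231]
tcp_rot: [1.776, 1.749, -0.737]
wrist_force: [-0.3, -0.6, -0.4]
width: 0.0881
```

```bash
python3 gt.py 0.5843 0.264 0.037 -0.9 45
```

```text
tcp now [0.5842 0.2778 0.0231] target [0.5845 0.2774 0.0236]
INC -0.002 -0.000 0.001 -0.06 0.04 -0.01 | min rows 0.0
```

Request:
play_rows(increments="0 0 0 0 0.03 0 5; 0 0 0 0 0.03 0 5; 0 0 0 0 0.03 0 5; 0 0 0 0 0.03 0 5; 0 0 0 0 0.03 0 5")

```text
t: 34.08
ee_pos: [0.5841, 0.2782, 0.0228]
tcp_rot: [1.776, 1.75, -0.737]
wrist_force: [-1.2, -1.7, 5.0]
width: 0.0595
```

Request:
play_rows(increments="0 0 0 -1 0.03 -1 5; 0 0 0 -3 0.03 -3 5; 0 0 0 -6 0.03 -6 5; 0 0 0 -9 0.03 -9 5; 0 0 0 -9 0.03 -9 5")

```text
t: 34.7
ee_pos: [0.5854, 0.2782, 0.1531]
tcp_rot: [1.776, 1.746, -0.732]
wrist_force: [-0.3, -0.4, -1.4]
width: 0.0596
```

```bash
python3 - <<'E'
from h import *
_,_,W,_=snap('wrist','r_wrist'); print(pose()[1])
E

```

```text
[0.5846 0.2781 0.1507]
```

View pics/r_wrist.png

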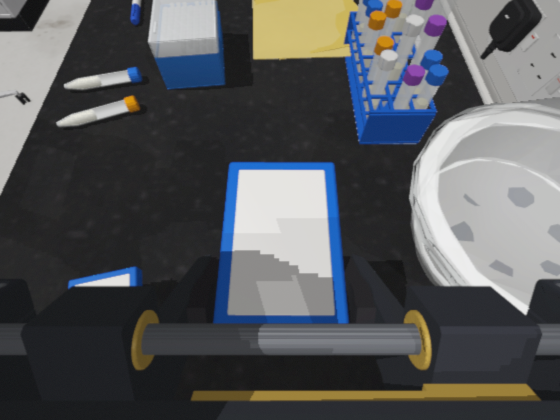

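The tile is gripped and lifted. I'll check how it sits in the hand.

```bash
cat >> h.py <<'E'
def tileinhand(tag,expect_phi):
    D=np.load(f'pics/{tag}.npz'); W=D['W']; im=D['im']; c=manip.get_calibration('wrist')
    Tw=D['T']@np.linalg.inv(c['mount']); Pt=(W-Tw[:3,3])@Tw[:3,:3]  # tool coords
    hs=cv2.cvtColor(im,cv2.COLOR_BGR2HSV)
    m=(abs(Pt[...,1])<0.022)&(abs(Pt[...,0]+0.019)<0.08)&(abs(Pt[...,2])<0.09)&(hs[...,1]<60)&(hs[...,2]>80)
    v,u=np.where(m); P=Pt[m]; c0=np.median(P,0); 
    for _ in range(3):
        A=P-P.mean(0); n=np.linalg.svd(A,full_matrices=False)[2][2]; r=abs(A@n); P=P[r<0.003]
    if n[0]>0:n=-n
    print('pts',len(P),'normal(tool)',n,'angle in xz %.1f deg'%np.degrees(np.arctan2(n[2],-n[0])),'px',u.min(),u.max(),v.min(),v.max())
    print('normal world',Tw[:3,:3]@n,'mean world',Tw[:3,:3]@P.mean(0)+Tw[:3,3])
    # distance plane from grasp point
    print('grasp pt to face', (P.mean(0)-np.array([-0.019,0,0]))@n)
E
python3 - <<'E'
from h import *
tileinhand('r_wrist',45)
W=np.load('pics/r_wrist.npz')['W']; 
for v in (165,170,180,200,250,300,310): print(v,W[v,283])
E
```

```text
pts 2752 normal(tool) [-0.1697 -0.8638 -0.4744] angle in xz -70.3 deg px 232 368 170 353
normal world [-0.8619  0.2289  0.4525] mean world [0.5879 0.2735 0.1902]
grasp pt to face 0.010302650580038252
165 [0.5869 0.3328 0.1754]
170 [0.5868 0.3289 0.1762]
180 [0.5867 0.3227 0.1757]
200 [0.5864 0.3103 0.1756]
250 [0.5859 0.2827 0.1753]
300 [0.5855 0.259  0.1753]
310 [0.5854 0.2545 0.1763]
```

```bash
python3 - <<'E'
from h import *
TCn=np.array([0.6208,-0.0287])
import h; h.TC=TCn
print(h.tray(0,.0787), h.tray(0,-.0787))
E
python3 gt.py 0.6352 0.0487 0.19 -10.55 -45; python3 gt.py 0.61 0.16 0.20 -6 0 
```

```text
[0.6352 0.0487] [ 0.6064 -0.1061]
tcp now [0.5846 0.2781 0.1507] target [0.6327 0.0355 0.1766]
INC 0.187 -1.566 0.000 -18.92 5.19 15.28 | min rows 8.4
tcp now [0.5846 0.2781 0.1507] target [0.61  0.16  0.181]
INC 0.084 -0.784 0.035 -10.46 2.72 6.19 | min rows 4.2
```

Request:
play_rows(increments="0.017 -0.157 0.007 -2.5 0.5 0 5; 0.034 -0.31 0.014 -5 1 1.5 5; 0.05 -0.47 0.02 -7.5 1.6 3 5; 0.067 -0.63 0.028 -9.5 2.2 4.6 5; 0.084 -0.784 0.035 -10.5 2.7 6.2 5")

```text
t: 35.38
ee_pos: [0.6099, 0.1585, 0.1792]
tcp_rot: [1.281, 1.157, -1.291]
wrist_force: [0.7, -0.5, -3.1]
width: 0.0597
```

```bash
python3 gt.py 0.6352 0.0487 0.18 -10.55 -45 
```

```text
tcp now [0.6099 0.1585 0.1792] target [0.6327 0.0355 0.1666]
INC 0.076 -0.780 -0.028 1.31 3.58 11.98 | min rows 4.2
```

Request:
play_rows(increments="0.015 -0.156 -0.005 0.2 0.7 2.4 5; 0.03 -0.31 -0.01 0.4 1.4 4.8 5; 0.045 -0.47 -0.017 0.7 2.1 7.2 5; 0.06 -0.63 -0.022 1 2.9 9.6 5; 0.076 -0.78 -0.028 1.3 3.6 12 5")

```text
t: 36.0
ee_pos: [0.6329, 0.0362, 0.165]
tcp_rot: [0.683, 0.572, -1.653]
wrist_force: [-0.4, -0.3, -1.9]
width: 0.0597
```

Request:
play_rows(increments="0 0 0 0 0 0 5; 0 0 0 0 0 0 5; 0 0 0 0 0 0 5; 0 0 0 0 0 0 5; 0 0 0 0 0 0 5")

```text
t: 36.62
ee_pos: [0.6331, 0.0366, 0.1671]
tcp_rot: [0.691, 0.573, -1.651]
wrist_force: [0.0, 0.3, -0.4]
width: 0.0597
```

```bash
python3 - <<'E'
from h import *
print(pose()[2]['joints'],pose()[2]['wrist_force'])
snap('wrist','s_wrist'); snap('top','s_top'); snap('scene','s_scene')
im=cv2.imread('pics/s_wrist.png'); t=cv2.imread('pics/s_scene.png')
cv2.imwrite('pics/s_c.png',np.hstack([cv2.resize(im,(400,300)),cv2.resize(t[150:300,200:400],(400,300))]))
E
python3 gt.py 0.6352 0.0487 0.14 -10.55 -45
```

```text
[ 0.1358  0.7529  1.0376 -0.7323  1.6302  0.3812] [ 0.0238  0.3468 -0.3862]
tcp now [0.6331 0.0366 0.1668] target [0.6327 0.0355 0.1266]
INC 0.000 -0.006 -0.001 2.94 -0.01 -2.75 | min rows 0.6
```

View pics/s_c.png

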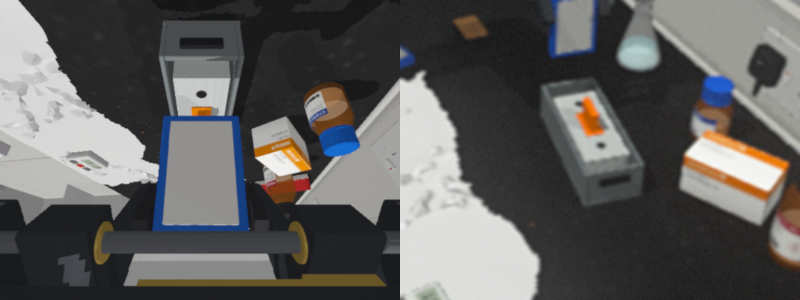

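View pics/s_wrist.png

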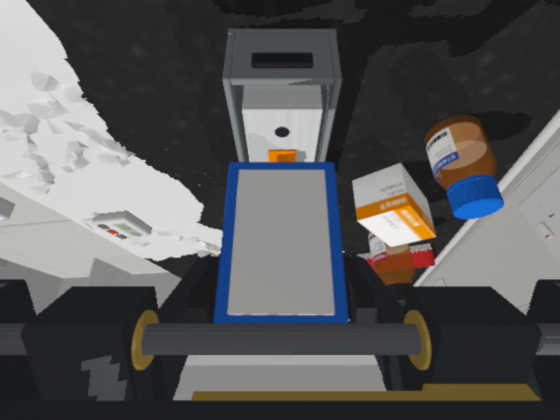

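The tile hangs upright in the hand. I'll check it numerically before lowering.

```bash
cat >> h.py <<'E'
def trayxy(p):
    TCn=np.array([0.6208,-0.0287]); ax=np.array([np.sin(TY),-np.cos(TY)]); ay=np.array([np.cos(TY),np.sin(TY)]); d=np.asarray(p)[...,:2]-TCn; return np.stack([d@ax,d@ay],-1)
E
python3 - <<'E'
from h import *
W=np.load('pics/s_wrist.npz')['W']
for v in (165,170,180,200,230,260,290,305): print(v,W[v,282],trayxy(W[v,282]))
for u in (224,230,245,282,320,335,340): print(u,W[230,u],trayxy(W[230,u]))
E
```

```text
165 [0.6371 0.0571 0.1131] [0.0003 0.0873]
170 [0.6372 0.0576 0.1169] [0.0003 0.0878]
180 [0.6372 0.0578 0.1236] [0.0003 0.088 ]
200 [0.6372 0.0582 0.1364] [0.0003 0.0885]
230 [0.6372 0.0582 0.1536] [0.0002 0.0884]
260 [0.637  0.0575 0.1689] [0.0002 0.0877]
290 [0.6372 0.0588 0.1834] [0.0001 0.089 ]
305 [0.6369 0.0571 0.1897] [0.0001 0.0873]
224 [0.6085 0.0628 0.1532] [-0.0289  0.0877]
230 [0.6114 0.0621 0.1531] [-0.0259  0.0875]
245 [0.6191 0.0618 0.1537] [-0.0182  0.0887]
282 [0.6372 0.0582 0.1536] [0.0002 0.0884]
320 [0.6558 0.0545 0.1535] [0.0192 0.0882]
335 [0.6632 0.0528 0.1533] [0.0268 0.0879]
340 [ 0.6753 -0.2984  0.0016] [ 0.1029 -0.2551]
```

The tile is vertical. Its outer face is at tray y≈0.087–0.088, so its centre is at ≈0.080, with x offset ≈0. I'll lower it in stages.

Request:
play_rows(increments="0 -0.006 0 1.5 -0.02 -1.3 5; 0 -0.006 0 3 -0.02 -2.8 5; 0 -0.006 0 4.5 -0.02 -4.3 5; 0 -0.006 0 5 -0.02 -4.8 5; 0 -0.006 0 5 -0.02 -4.8 5")

```text
t: 37.4
ee_pos: [0.6327, 0.0356, 0.0968]
tcp_rot: [0.684, 0.57, -1.653]
wrist_force: [-0.2, -0.4, -1.4]
width: 0.0595
```

```bash
python3 - <<'E'
from h import *
print(pose()[2]['wrist_force'])
W=snap('wrist','t_wrist')[2]
for v in (200,230,260): print(v,W[v,282],trayxy(W[v,282]))
E
python3 gt.py 0.6352 0.0487 0.082 -10.55 -45
```

```text
[-0.1862 -0.449  -1.3569]
200 [0.6368 0.0568 0.0659] [0.    0.087]
230 [0.6367 0.0566 0.0829] [0.     0.0867]
260 [0.6367 0.0568 0.0986] [0.    0.087]
tcp now [0.6329 0.0356 0.0976] target [0.6327 0.0355 0.0686]
INC 0.000 0.000 -0.001 2.06 -0.02 -2.04 | min rows 0.5
```

View pics/t_wrist.png

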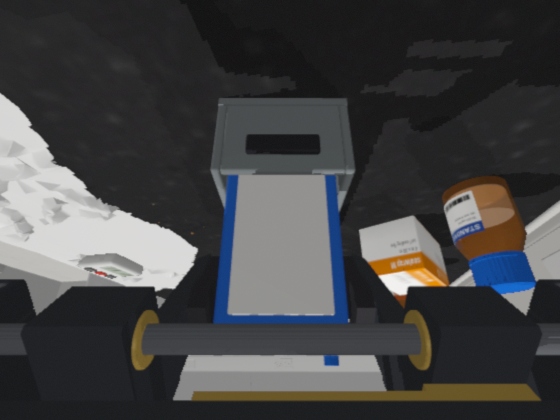

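The tile is inside the end wall (220–350, 175). Continuing down.

Request:
play_rows(increments="0 0 0 0.7 0 -0.7 5; 0 0 0 1.4 0 -1.4 5; 0 0 0 1.9 0 -1.9 5; 0 0 0 2.05 0 -2.05 5; 0 0 0 2.05 0 -2.05 5")

```text
t: 38.08
ee_pos: [0.6328, 0.0356, 0.0683]
tcp_rot: [0.684, 0.569, -1.653]
wrist_force: [1.0, -0.0, -1.8]
width: 0.0594
```

```bash
python3 gt.py 0.6352 0.0487 0.080 -10.55 -45; python3 -c "
from h import *
print(pose()[2]['wrist_force'])"
```

```text
tcp now [0.6328 0.0356 0.0683] target [0.6327 0.0355 0.0666]
INC 0.001 0.000 -0.001 0.13 -0.00 -0.12 | min rows 0.0
[ 1.0428 -0.0133 -1.7835]
```

Request:
play_rows(increments="0 0 0 0.06 0 -0.06 5; 0 0 0 0.1 0 -0.1 5; 0 0 0 0.13 0 -0.13 5; 0 0 0 0.13 0 -0.13 5; 0 0 0 0.13 0 -0.13 5")

```text
t: 38.7
ee_pos: [0.6328, 0.0355, 0.0672]
tcp_rot: [0.685, 0.568, -1.653]
wrist_force: [-0.8, 0.3, 6.1]
width: 0.0597
```

Contact with the foot (+6 N). Releasing and backing out along the tool axis.

Request:
play_rows(increments="0 0 0 0 0 0 6.8; 0 0 0 0 0 0 6.8; 0 0 0 0 0 0 6.8; 0 0 0 -3 0 0 6.8; 0 0 0 -7 0 0 6.8")

```text
t: 39.33
ee_pos: [0.6415, 0.0843, 0.1159]
tcp_rot: [0.683, 0.57, -1.655]
wrist_force: [-0.3, -0.4, -0.1]
width: 0.0686
```

Request:
play_rows(increments="0 0 0 -5 0 0 6.8; 0 0 0 -8 0 2 8.8; 0 0 0 -8 0 2 8.8; 0 0 0 -8 0 2 8.8; 0 0 0 -8 0 2 8.8")

```text
t: 39.95
ee_pos: [0.6491, 0.1255, 0.1852]
tcp_rot: [0.682, 0.57, -1.655]
wrist_force: [0.3, -0.3, -0.5]
width: 0.0879
```

```bash
python3 - <<'E'
from h import *
print(pose()[1],pose()[2]['joints'])
W=snap('wrist','u_wrist')[2]; snap('top','u_top'); snap('scene','u_scene')
E
```

```text
[0.6491 0.1255 0.1852] [ 0.2554  0.8255  0.8307 -0.7204  1.8145  0.3778]
```

View pics/u_wrist.png

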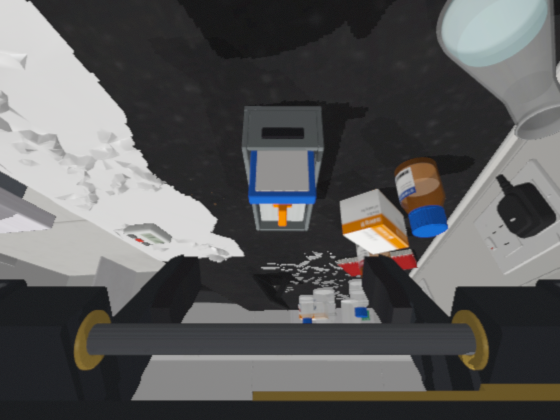

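View pics/u_top.png

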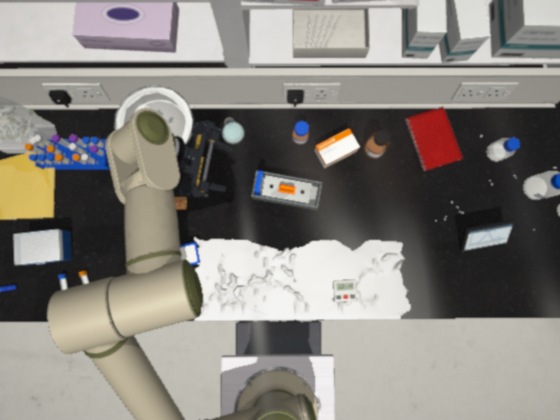

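Tile 1 stands upright at the left end (wrist view 282,170; top view 260,180). Next, tile 2.

```bash
python3 gt.py 0.428 0.293 0.16 11.9 -35; python3 gt.py 0.53 0.22 0.18 0 -40
```

```text
tcp now [0.6493 0.1257 0.1859] target [0.4302 0.2823 0.1444]
INC -0.299 0.173 0.253 -5.12 -24.40 -11.02 | min rows 4.4
tcp now [0.6493 0.1257 0.1859] target [0.53   0.2078 0.1654]
INC -0.135 0.088 0.125 -2.71 -13.23 -5.63 | min rows 2.3
```

Request:
play_rows(increments="-0.06 0.034 0.05 -1.5 -4.9 -2.2 8.8; -0.12 0.07 0.1 -2.5 -9.8 -4.4 8.8; -0.18 0.1 0.15 -3.5 -14.7 -6.6 8.8; -0.24 0.14 0.2 -4.4 -19.6 -8.8 8.8; -0.3 0.173 0.253 -5.1 -24.4 -11 8.8")

```text
t: 40.72
ee_pos: [0.4288, 0.2831, 0.1447]
tcp_rot: [0.652, 0.803, -1.246]
wrist_force: [0.7, -0.1, -0.2]
width: 0.0884
```

Request:
play_rows(increments="0 0 0 0 0 0 8.8; 0 0 0 0 0 0 8.8; 0 0 0 0 0 0 8.8; 0 0 0 0 0 0 8.8; 0 0 0 0 0 0 8.8")

```text
t: 41.35
ee_pos: [0.4307, 0.2821, 0.1448]
tcp_rot: [0.652, 0.802, -1.25]
wrist_force: [-0.1, 0.1, 0.2]
width: 0.0882
```

```bash
python3 - <<'E'
from h import *
W=snap('wrist','v_wrist')[2];print(pose()[2]['joints'])
print('tile2',rect(W,(0.35,0.5),(0.15,0.4),(0.036,0.056)))
W=snap('top','v_top')[2]
print('tile2 top',rect(W,(0.35,0.5),(0.15,0.4),(0.036,0.056)))
E
python3 gt.py 0.428 0.293 0.037 11.9 -35
```

```text
[ 0.6085  0.5676  1.4094 -0.5612  1.4515  0.5519]
tile2 (array([0.4328, 0.2676]), np.float32(90.82324), np.float32(60.084805), np.float32(101.9788), np.float64(0.04503653121637219), 7291)
tile2 top (array([0.435, 0.265]), np.float32(90.54664), np.float32(60.009895), np.float32(102.22324), np.float64(0.04274057828080702), 694)
tcp now [0.4305 0.2822 0.1449] target [0.4302 0.2823 0.0214]
INC -0.000 -0.000 -0.001 10.11 -0.03 -7.09 | min rows 2.0
```

View pics/v_wrist.png

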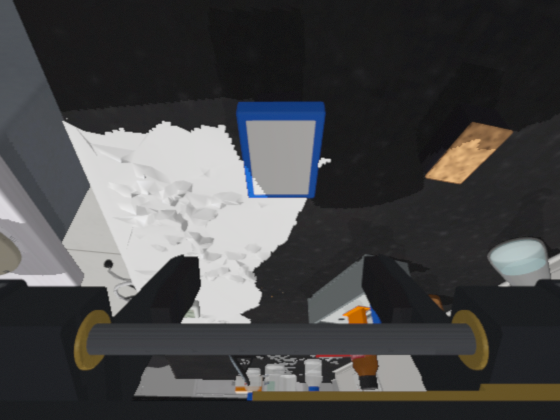

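Tile 2 is seen whole at (280,150). Its centre is (0.4328, 0.2676), yaw 102°.

```bash
python3 gt.py 0.4272 0.294 0.037 12 -35
```

```text
tcp now [0.4305 0.2822 0.1449] target [0.4295 0.2833 0.0214]
INC -0.002 -0.000 -0.000 10.04 -0.09 -7.19 | min rows 2.0
```

Request:
play_rows(increments="0 0 0 3.3 -0.08 -2.4 8.8; 0 0 0 6.6 -0.08 -4.8 8.8; 0 0 0 9 -0.08 -6.6 8.8; 0 0 0 10 -0.08 -7.2 8.8; 0 0 0 10 -0.08 -7.2 8.8")

```text
t: 42.08
ee_pos: [0.4294, 0.2838, 0.0218]
tcp_rot: [0.651, 0.802, -1.249]
wrist_force: [1.1, 0.4, 0.7]
width: 0.088
```

```bash
python3 gt.py 0.4272 0.294 0.037 12 -35; python3 -c "
from h import *
print(pose()[2]['wrist_force'])"
```

```text
tcp now [0.4294 0.2838 0.0218] target [0.4295 0.2833 0.0214]
INC -0.001 0.000 -0.000 0.05 -0.00 0.02 | min rows 0.0
[1.1147 0.4422 0.7335]
```

Request:
play_rows(increments="0 0 0 0 0 0 5; 0 0 0 0 0 0 5; 0 0 0 0 0 0 5; 0 0 0 0 0 0 5; 0 0 0 0 0 0 5")

```text
t: 42.7
ee_pos: [0.4295, 0.284, 0.0223]
tcp_rot: [0.652, 0.801, -1.248]
wrist_force: [-0.1, 0.3, 6.1]
width: 0.0595
```

Request:
play_rows(increments="0 0 0 -1 0 0.7 5; 0 0 0 -4 0 2.8 5; 0 0 0 -8 0 5.6 5; 0 0 0 -12 0 8.4 5; 0 0 0 -15 0 10.5 5")

```text
t: 43.32
ee_pos: [0.4289, 0.2838, 0.2073]
tcp_rot: [0.653, 0.802, -1.248]
wrist_force: [0.8, -0.6, -1.4]
width: 0.0594
```

```bash
python3 - <<'E'
from h import *
W=snap('wrist','w_wrist')[2]
for v in (60,80,100,120,160,200,240): print(v,W[v,282])
E
python3 gt.py 0.48 0.10 0.23 0 10;python3 gt.py 0.6064 -0.1061 0.22 -10.55 55
```

```text
60 [0.4265 0.3005 0.0124]
80 [0.4281 0.2927 0.0313]
100 [0.4322 0.2736 0.031 ]
120 [0.4369 0.2519 0.0304]
160 [0.4537 0.1742 0.0024]
200 [0.4701 0.0978 0.0029]
240 [ 0.494  -0.0129  0.0009]
tcp now [0.4299 0.2844 0.2115] target [0.48   0.1033 0.2113]
INC 0.207 0.778 -0.055 10.73 1.14 15.39 | min rows 4.3
tcp now [0.4299 0.2844 0.2115] target [ 0.6092 -0.0908  0.2091]
INC 0.431 1.544 0.067 23.35 9.76 33.01 | min rows 8.6
```

View pics/w_wrist.png

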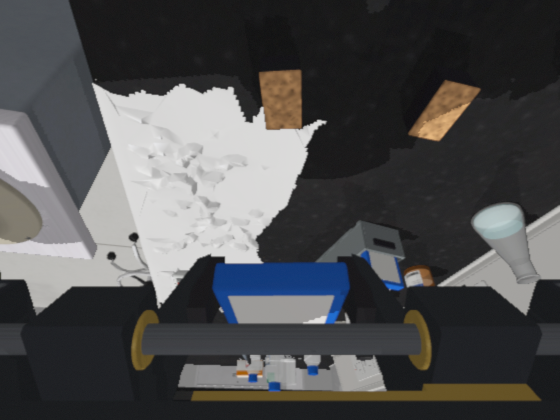

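Request:
play_rows(increments="0.04 0.156 -0.01 2 0.2 3 5; 0.08 0.31 -0.02 4 0.4 6 5; 0.12 0.47 -0.03 6.2 0.7 9.2 5; 0.16 0.62 -0.04 8.5 0.9 12.3 5; 0.207 0.778 -0.055 10.7 1.1 15.4 5")

```text
t: 44.0
ee_pos: [0.4787, 0.1016, 0.2061]
tcp_rot: [1.335, 1.34, -1.127]
wrist_force: [0.2, -0.2, -1.4]
width: 0.0598
```

```bash
python3 -c "
from h import *
import h; h.TC=np.array([.6208,-.0287]); print(h.tray(0,-.0804))"
python3 gt.py 0.6060 -0.1077 0.20 -10.55 55
```

```text
[ 0.6061 -0.1077]
tcp now [0.4787 0.1016 0.2061] target [ 0.6088 -0.0924  0.1891]
INC 0.155 0.783 0.106 -1.77 13.04 19.37 | min rows 4.3
```

Request:
play_rows(increments="0.03 0.156 0.02 -1 2.6 3.9 5; 0.06 0.31 0.04 -1.5 5.2 7.8 5; 0.09 0.47 0.063 -1.7 7.8 11.6 5; 0.12 0.63 0.085 -1.7 10.4 15.5 5; 0.155 0.783 0.106 -1.77 13 19.4 5")

```text
t: 44.62
ee_pos: [0.6091, -0.0935, 0.1893]
tcp_rot: [2.059, 1.71, -0.65]
wrist_force: [0.8, 0.7, -0.3]
width: 0.0595
```

Request:
play_rows(increments="0 0 0 0 0 0 5; 0 0 0 0 0 0 5; 0 0 0 0 0 0 5; 0 0 0 0 0 0 5; 0 0 0 0 0 0 5")

```text
t: 45.25
ee_pos: [0.6085, -0.0909, 0.1899]
tcp_rot: [2.053, 1.709, -0.654]
wrist_force: [-0.1, 0.4, -0.7]
width: 0.0594
```

```bash
python3 - <<'E'
from h import *
print(pose()[2]['joints'],pose()[2]['wrist_force'])
snap('wrist','x_wrist'); snap('scene','x_scene')
im=cv2.imread('pics/x_scene.png'); cv2.imwrite('pics/x_c.png',cv2.resize(im[130:330,160:440],None,fx=2.8,fy=2.8))
E
python3 gt.py 0.6061 -0.1077 0.19 -10.55 55
```

```text
[-0.6557  0.6739  1.2407  0.8252  1.7264 -0.559 ] [-0.0549  0.396  -0.7115]
tcp now [ 0.6086 -0.0912  0.1896] target [ 0.6089 -0.0924  0.1791]
INC 0.001 0.006 0.001 0.52 0.06 0.92 | min rows 0.2
```

View pics/x_wrist.png

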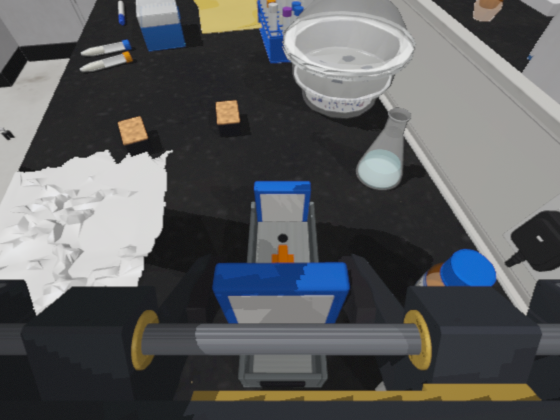

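View pics/x_c.png

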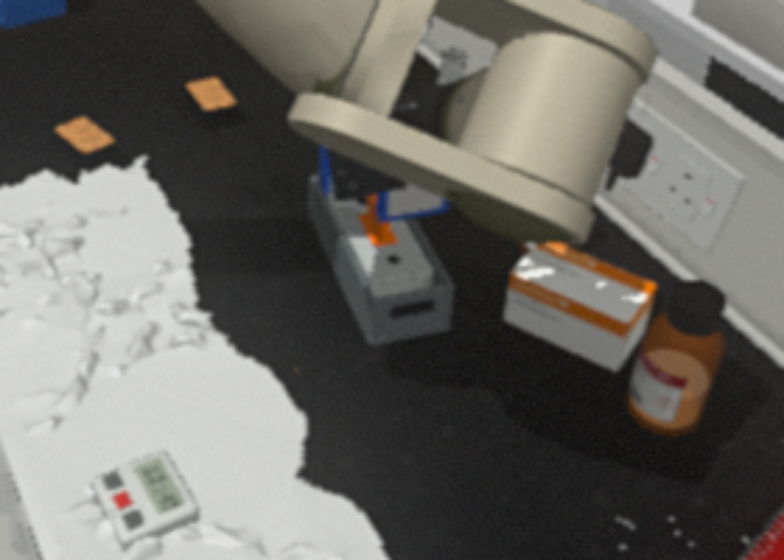

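```bash
python3 - <<'E'
from h import *
W=np.load('pics/x_wrist.npz')['W']
for v in (268,275,285,290,295,300,305,310,318): print(v,W[v,282],trayxy(W[v,282]))
for u in (219,225,282,340,345): print(u,W[280,u],trayxy(W[280,u]))
E
```

```text
268 [ 0.6066 -0.1017  0.217 ] [-0.0006 -0.0743]
275 [ 0.6059 -0.1052  0.2175] [-0.0006 -0.078 ]
285 [ 0.605  -0.1101  0.2182] [-0.0006 -0.083 ]
290 [ 0.6046 -0.1123  0.2181] [-0.0006 -0.0852]
295 [ 0.6046 -0.1123  0.2124] [-0.0006 -0.0852]
300 [ 0.6046 -0.1126  0.2071] [-0.0006 -0.0855]
305 [ 0.6046 -0.1127  0.2009] [-0.0005 -0.0856]
310 [ 0.6046 -0.1128  0.1942] [-0.0005 -0.0857]
318 [ 0.6047 -0.1125  0.1806] [-0.0005 -0.0854]
219 [ 0.5783 -0.1025  0.2172] [-0.0282 -0.0803]
225 [ 0.581  -0.1031  0.2176] [-0.0255 -0.0805]
282 [ 0.6054 -0.108   0.2185] [-0.0006 -0.0808]
340 [ 0.6302 -0.1125  0.2184] [ 0.0246 -0.0807]
345 [ 0.6326 -0.1126  0.2176] [ 0.027  -0.0803]
```

Tile 2 hangs vertical, centred at tray y≈-0.079 and x≈-0.0006. Lowering it in stages.

```bash
python3 gt.py 0.6066 -0.1073 0.115 -10.55 55
```

```text
tcp now [ 0.6086 -0.0912  0.1896] target [ 0.6094 -0.092   0.1041]
INC 0.001 0.006 0.001 4.89 0.10 7.01 | min rows 1.4
```

Request:
play_rows(increments="0 0.005 0 1.5 0.1 2.1 5; 0 0.005 0 3 0.1 4.2 5; 0 0.005 0 4.2 0.1 6 5; 0 0.005 0 4.9 0.1 7 5; 0 0.005 0 4.9 0.1 7 5")

```text
t: 45.98
ee_pos: [0.6095, -0.0922, 0.1034]
tcp_rot: [2.058, 1.713, -0.65]
wrist_force: [0.6, -0.9, -0.8]
width: 0.0596
```

```bash
python3 - <<'E'
from h import *
print(pose()[2]['wrist_force'])
W=snap('wrist','y_wrist')[2]
for v in (268,275,285,290,295,300): print(v,W[v,282],trayxy(W[v,282]))
E
python3 gt.py 0.6066 -0.1073 0.084 -10.55 55
```

```text
[ 0.5671 -0.9374 -0.7994]
268 [ 0.6074 -0.104   0.1321] [ 0.0006 -0.0765]
275 [ 0.6068 -0.107   0.1315] [ 0.0006 -0.0796]
285 [ 0.606  -0.1111  0.1304] [ 0.0006 -0.0837]
290 [ 0.6057 -0.1131  0.1298] [ 0.0006 -0.0858]
295 [ 0.6057 -0.1129  0.1236] [ 0.0006 -0.0855]
300 [ 0.6056 -0.1138  0.1198] [ 0.0006 -0.0864]
tcp now [ 0.6097 -0.0923  0.1041] target [ 0.6094 -0.092   0.0731]
INC 0.001 0.001 0.001 1.80 -0.03 2.52 | min rows 0.5
```

View pics/y_wrist.png

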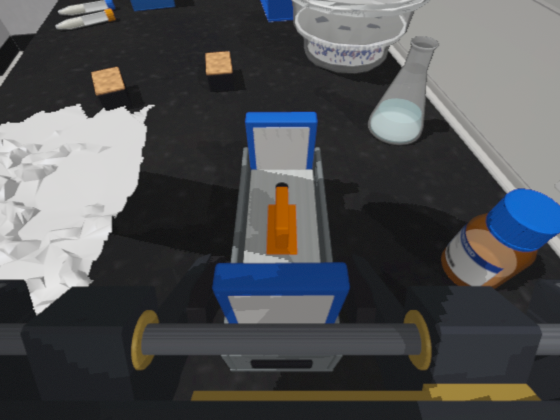

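```bash
python3 - <<'E'
from h import *
W=snap('wrist','y2_wrist')[2]; print(pose()[2]['wrist_force'],pose()[2]['torque'])
T=trayxy(W)
for v in range(264,322,4): print(v,(np.nanmedian(W[v,262:302,2])).round(4),np.nanmedian(T[v,262:302,1]).round(4))
im=cv2.imread('pics/y2_wrist.png'); cv2.imwrite('pics/y2_c.png',cv2.resize(im[230:400,180:390],None,fx=3.7,fy=3.5))
E
```

```text
[-0.1937 -0.5255 -1.6372] [-0.4693  0.0562  0.0206]
264 0.1321 -0.0742
268 0.1321 -0.0761
272 0.1321 -0.0781
276 0.1321 -0.08
280 0.1321 -0.0819
284 0.132 -0.0837
288 0.1315 -0.0853
292 0.1294 -0.0863
296 0.1253 -0.0865
300 0.1208 -0.0866
304 0.1157 -0.0866
308 0.1105 -0.0867
312 0.1042 -0.0865
316 0.0985 -0.0867
320 0.0919 -0.0866
```

View pics/y2_c.png

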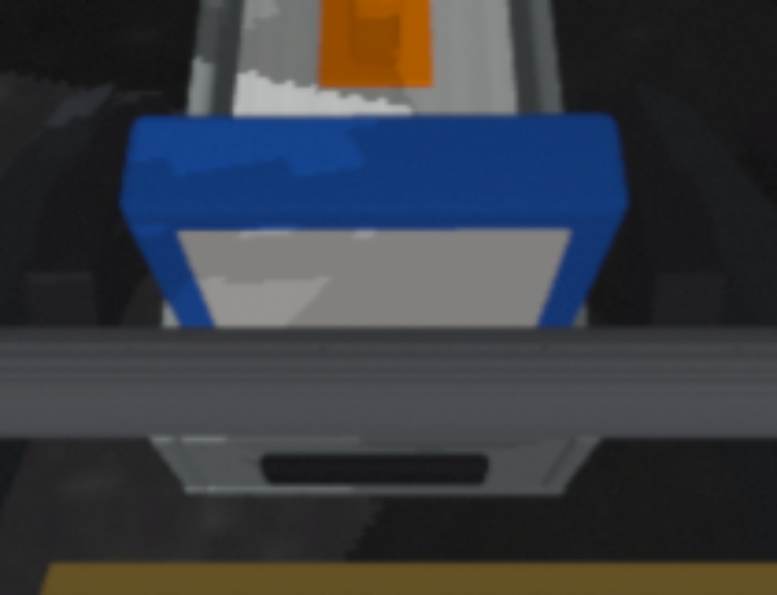

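The medians show it level and vertical, centred at -0.080. Continuing down.

Request:
play_rows(increments="0 0 0 0.5 -0.03 0.7 5; 0 0 0 1.1 -0.03 1.5 5; 0 0 0 1.5 -0.03 2.1 5; 0 0 0 1.78 -0.03 2.5 5; 0 0 0 1.78 -0.03 2.5 5")

```text
t: 46.7
ee_pos: [0.6092, -0.092, 0.0729]
tcp_rot: [2.058, 1.712, -0.65]
wrist_force: [-0.1, -0.5, -1.5]
width: 0.0596
```

```bash
python3 gt.py 0.6066 -0.1073 0.081 -10.55 55; python3 -c "
from h import *
print(pose()[2]['wrist_force'])"
```

```text
tcp now [ 0.6092 -0.092   0.0729] target [ 0.6094 -0.092   0.0701]
INC 0.000 0.001 0.001 0.16 0.02 0.23 | min rows 0.0
[-0.0635 -0.5006 -1.4508]
```

Request:
play_rows(increments="0 0 0 0.06 0 0.08 5; 0 0 0 0.1 0 0.14 5; 0 0 0 0.13 0 0.19 5; 0 0 0 0.15 0 0.22 5; 0 0 0 0.15 0 0.22 5")

```text
t: 47.32
ee_pos: [0.6094, -0.0919, 0.0721]
tcp_rot: [2.058, 1.712, -0.647]
wrist_force: [-0.5, 0.2, 9.6]
width: 0.0597
```

Contact with the foot (+10 N). Releasing.

Request:
play_rows(increments="0 0 0 0 0 0 6.8; 0 0 0 0 0 0 6.8; 0 0 0 0 0 0 6.8; 0 0 0 -2 0 0 6.8; 0 0 0 -5 0 0 6.8")

```text
t: 47.95
ee_pos: [0.6015, -0.1332, 0.0999]
tcp_rot: [2.057, 1.713, -0.65]
wrist_force: [-0.3, -0.3, 0.3]
width: 0.0678
```

Request:
play_rows(increments="0 0 0 -4 0 -3 6.8; 0 0 0 -8 0 -6 8.8; 0 0 0 -10 0 -9 8.8; 0 0 0 -10 0 -9 8.8; 0 0 0 -10 0 -9 8.8")

```text
t: 48.58
ee_pos: [0.5959, -0.1623, 0.2298]
tcp_rot: [2.058, 1.712, -0.651]
wrist_force: [0.9, 0.7, 0.1]
width: 0.088
```

```bash
python3 - <<'E'
from h import *
print(pose()[1])
snap('wrist','z_wrist'); snap('top','z_top'); snap('scene','z_scene')
im=cv2.imread('pics/z_scene.png'); t=cv2.imread('pics/z_top.png')
cv2.imwrite('pics/z_c.png',np.hstack([cv2.resize(im[150:300,220:360],(400,428)),cv2.resize(t[130:280,200:340],(400,428))]))
E
```

```text
[ 0.5959 -0.1623  0.2298]
```

View pics/z_wrist.png

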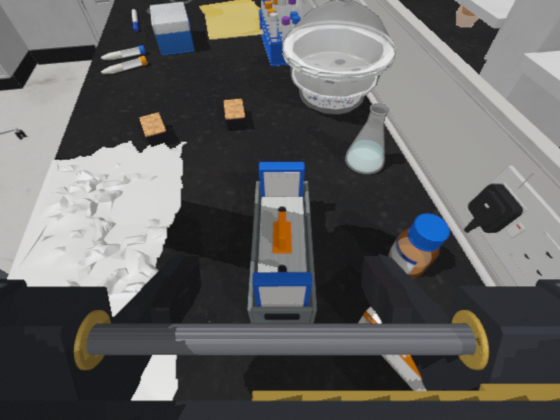

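View pics/z_c.png

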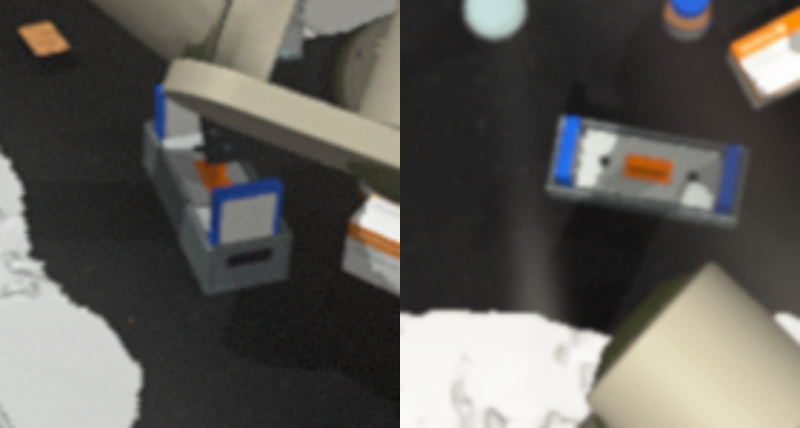

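Both tiles stand upright, at (281,178) and (282,290), with the bridge between them. A final numeric check:

```bash
python3 - <<'E'
from h import *
for tag in ('z_wrist','z_top'):
    W=np.load(f'pics/{tag}.npz')['W']; T=trayxy(W); Z=W[...,2]
    print(tag,'rim',rect(W,(0.5,0.72),(-0.2,0.12),(0.051,0.058)))
    for s in (1,-1):
        m=(abs(T[...,0])<.04)&(abs(T[...,1]-s*.08)<.02)&(Z>0.094)&(Z<.11)
        print(s,m.sum(),'x %.4f..%.4f y %.4f..%.4f'%(T[m][:,0].min(),T[m][:,0].max(),T[m][:,1].min(),T[m][:,1].max()),'z',np.median(Z[m]))
        for zz in (.06,.075,.09):
            m=(abs(T[...,0])<.025)&(abs(T[...,1]-s*.08)<.02)&(abs(Z-zz)<.004)
            print('   face z',zz,m.sum(),np.median(T[m][:,1]) if m.any() else '')
    m=(abs(T[...,0])<.03)&(abs(T[...,1])<.03)&(Z>.075)&(Z<.085); print('lug',np.mean([T[m].min(0),T[m].max(0)],0),np.median(Z[m]))
    m=(abs(T[...,0])<.026)&(abs(T[...,0])>.01)&(abs(T[...,1])<.06)&(Z<.058); print('top z',np.median(Z[m]))
E
```

```text
z_wrist rim (array([ 0.6204, -0.0296]), np.float32(191.61526), np.float32(76.03067), np.float32(79.53654), np.float64(0.05293990655844827), 1288)
1 458 x -0.0298..0.0286 y 0.0715..0.0865 z 0.09964638534923129
   face z 0.06 132 0.07261589787617201
   face z 0.075 144 0.07248636655912513
   face z 0.09 170 0.07257526693987275
-1 868 x -0.0298..0.0299 y -0.0871..-0.0729 z 0.0998359629135343
   face z 0.06 129 -0.0863318967315607
   face z 0.075 134 -0.08634091446154296
   face z 0.09 165 -0.08625732043508433
lug [ 0.0001 -0.0006] 0.07988106971954195
top z 0.05021493187997422
z_top rim (array([ 0.7154, -0.1603]), np.float32(53.08585), np.float32(24.46652), np.float32(116.459206), np.float64(0.05596043712875476), 73)
1 98 x -0.0283..0.0315 y 0.0720..0.0856 z 0.09839814492643129
   face z 0.06 4 0.07165025949840778
   face z 0.075 4 0.07164122956094017
   face z 0.09 17 0.07264156534091074
-1 102 x -0.0277..0.0307 y -0.0866..-0.0725 z 0.09776273704216798
   face z 0.06 4 -0.08286516639407572
   face z 0.075 2 -0.07263446427695941
   face z 0.09 10 -0.07518495349951246
lug [ 0.0019 -0.002 ] 0.07846870703611708
top z 0.04780713811814041
```

```bash
python3 -c "
from plant import manip
print(manip.close_job(), manip.state()['t'])"
```

```text
the job is handed in; nothing more can be done
the job is handed in; nothing more can be done
```

The kit is packed and handed in after about 49 s of robot time; the system gives no verdict.

- **T-blocks:** all four (red, green, yellow and blue) lie base down in a row on the tray floor. Before the bridge went on, they were within 1 mm of plan, at about -42, -14, +13 and +43 mm along the tray.
- **Bridge:** both feet rest on the floor. It is level and within about 1 mm of centre in the wrist view. Its top is at 50 mm and its lug top at 80 mm, each including about 1 mm of camera bias.
- **Tiles:** one stands on each foot, centred at about +79 and -80 mm along the tray and within 1 mm of the middle line. Their faces measured vertical, and the top edges are at 99–100 mm, as expected for tiles resting on the feet.

**Disagreements and limits:**
- **Cameras:** the top camera reads about 1–2 mm differently from the wrist camera. Its automatic fit of the tray rim in the last check picked up something else, so I ignored it.
- **Missed move:** one move ended over green instead of yellow. I picked green first; nothing was touched.
- **Bystanders:** the bottle, timer and film carton were not touched. I didn't measure their positions again at the end.
- **Hidden blocks:** the T-blocks could not be seen under the bridge afterwards. Nothing bumped while it went down, and it sits level.

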